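# Set up a batch of bezel castings for its record photograph

## Task

Get the next castings ready for their record photograph: draw the stage tray fully out from under the camera by its knob, move the leaf casting left on it into the wooden finished-work tray, set every round bezel cup that lies on the bench onto the stage tray, open side up and not touching one another, and slide the stage tray fully home again. Turn the slim iris ring of the lens until its lock screw stands at the long black mark, without touching the fixed rings or the camera above and below it, and turn the light dial to the long mark of its scale. Leave the other castings as they lie.

Things in the scene. Friction and masses are not known exactly. Their poses are not given: they have to be found in the camera images.
- stand: Camera stand on the bench; origin at bench level on the lens axis, z up, x away from the robot at yaw 0. An arm 22 mm wide runs from the lens clamp (60 mm across, 166 to 184 mm above the bench) along +x to a 25 mm column 130 mm from the lens axis, top at 212 mm. Under the clamp hangs an 84 mm ring light, 140 to 156 mm above the bench
- iris_centre (a point): Centre of the iris ring, a fixed point on the upright lens axis, 210 mm above the bench. The ring is black (the fixed rings are bare metal), knurled and slim: 52 mm across, 10 mm tall, with the narrower fixed rings directly below and above it (3.5 mm less in radius)
- iris (a joint): Angle of the iris ring in rad, 0 to 2.1, growing anticlockwise seen from above. At 1.40 the lock screw stands at the long black mark. Stiff: about 0.06 N m to turn; it stays where it is left
- iris_screw (a point): Middle of the ring's lock screw head, a 7 mm steel knurled head that sticks out sideways from the ring, 29 to 38 mm from the axis; it turns with the ring. Keep fingers clear of it when gripping the ring
- iris_mark (a point): Fixed point where the middle of the screw head stands when the screw points at the long black mark, which is on the fixed ring above the iris ring, on the stand's -x side; shorter marks stand either side of it every 0.35 rad
- tray (a joint): How far the stage tray is drawn out, m: 0 fully home under the lens, 0.16 fully out; it slides along the stand's -y (to the robot's right). About 2.5 N to move; it stays where it is left
- tray_floor (a point): Middle of the stage tray's floor, on its upper face, 30 mm above the bench. The floor is 140 mm along its x by 110 mm along its y, with a 4 mm thick rim standing 5 mm above the floor all round. The axes are the stand's axes
- tray_knob (a point): Middle of the tray's upright black knob, 18 mm across, from 28 to 60 mm above the bench, on a tongue (top at 28 mm) 105 mm to the -y side of the middle of the tray. This point is 44 mm above the bench
- dial (a joint): Angle of the light dial in rad, 0 to 4.71, growing clockwise seen from above. The scale has 11 marks every 0.471 rad from 0; the long one is the seventh, at 2.83. About 0.03 N m to turn; it stays where it is left
- dial_centre (a point): Centre of the light dial, half-way up: a round grey knob 30 mm across and 22 mm tall with a white pointer line on top, upright axis, standing 52 to 74 mm above the bench on the top (50 mm high) of a grey box 110 by 100 mm
- finished: Finished-work tray: low wooden tray 100 mm (its x) by 130 mm (its y), rim 14 mm high and 6 mm thick, floor 5 mm thick; the origin is under its middle. An already finished small oval lies in its +y end
- leaf_mid (a point): Middle, half-way up, of the silver leaf casting left on the stage tray: a pointed flat leaf 66 mm long (its x), 26 mm wide at the middle (its y), 8 mm tall, 35 g
- cup1_mid (a point): Middle, half-way up, of a silver bezel cup: a round open cup 34 mm across and 14 mm tall, z along its axis towards the open side, about 40 g; None if absent
- cup2_mid (a point): Middle, half-way up, of a silver bezel cup: a round open cup 34 mm across and 14 mm tall, z along its axis towards the open side, about 40 g; None if absent
- cup3_mid (a point): Middle, half-way up, of a silver bezel cup: a round open cup 34 mm across and 14 mm tall, z along its axis towards the open side, about 40 g; None if absent
- cup4_mid (a point): Middle, half-way up, of a silver bezel cup: a round open cup 34 mm across and 14 mm tall, z along its axis towards the open side, about 40 g; None if absent
- leaf_small_mid (a point): Middle of a small leaf casting on the bench, 50 by 20 mm (its x, y), 7 mm tall; not part of the job
- leaf_broad_mid (a point): Middle of a broad leaf casting on the bench, 52 by 32 mm, 7 mm tall; not part of the job
- oval_mid (a point): Middle of an oval casting on the bench, domed solid, 44 by 32 mm, 8 mm tall; not part of the job
- oval_done_mid (a point): Middle of the small finished oval in the finished-work tray, 30 by 22 mm, 6 mm tall; not part of the job
- front_ring: The fixed ring directly below the iris ring, 45 mm across, 184 to 205 mm above the bench (origin at its foot, on the lens axis); not to be touched
- camera: The fixed ring directly above the iris ring (45 mm across, 215 to 223 mm above the bench, origin at its foot) with the square camera on it up to 249 mm; not to be touched
Mind the look-alikes: they are no part of the job. Leave any blue or pink look-alike of the part that bears cup3_mid alone.

How it is judged:
By the outcome, as a careful person would: the job done as asked, in the order asked, and still so for the second after the job is handed in, with the robot touching nothing.
Of cup1, cup2, cup3, cup4 only 2 to 4 are there at a start; the rules pass over those that are not, and their reading is None.
At some moment in a run one of cup1, cup2, cup3, cup4, leaf may be knocked a few centimetres aside while the robot is not near it.
Once in a run the grip may slacken for a moment while it holds something.
It also fails if it takes over 210 s, if anything falls off the work surface, if the arm or the gripper's body presses on something with over 40 N, if the wrist force passes 120 N, or if a joint passes its speed limit or range.

## Robot

A 6-joint arm with a two-finger parallel gripper is mounted at the origin on the work surface. World frame = base frame: x ahead of the robot, y to its left, z up, the work surface at z = 0. Lengths are in m, angles in rad, forces in N, time in s.
With the tool pointing down it reaches from about 0.325 to 0.9 m from the base axis. Payload 6.1 kg.
Tool frame: the origin (TCP) lies at the very end of the fingers, on their centre line; the grasp point (between the pads) lies 19 mm behind it; z points along the fingers, y is the direction in which the jaws open and shut (so a half turn about z gives the same grasp; the last joint's range is limited). The gripper opens to 87 mm and grips with 3 to 60 N. Pads are 19 mm wide; open, the fingers measure 117 mm over their backs; the gripper's body (75 mm by 190 mm) begins 51 mm behind the grasp point.
Start: joints at [-1.334, 0.22, 1.526, -0, 1.395, -0.126], TCP at [0.222, -0.584, 0.188] pointing down, gripper open.
Joint ranges: [-2.98, 2.98], [-0.91, 2.08], [0.09, 2.57], [-1.24, 4.39], [0.2, 2.65], [-2.68, 2.68]. Speed limits (rad/s): [2.57, 2.57, 3.01, 3.14, 3.14, 3.14].

## Interface

Orientations are given as a unit quaternion [w, x, y, z].
In Python, from station import manip gives the robot as it stands. The module is installed in compiled form; this text tells all that it offers.
- The arm moves only by the tool drive_tool, never from a script. Its argument "motion" is text: rows parted by semicolons, each of 6 numbers parted by spaces: the shift along the tool's x, y, z normalised to -1 to 1, where 1 is 0.2 m, then the turn, a rotation vector about the tool's x, y, z normalised to -1 to 1, where 1 is 0.5 rad. A call has 1 to 5 rows; each row is the pose to reach, as a shift and turn from the pose measured when the call began, along the tool's axes at that moment; what a row does not reach only later rows make up. A row lasts 1/8 s, in which the tool goes at most 62.5 mm and 10.7 degrees, less where a joint would pass 70% of its speed; a pose out of reach is approached as far as the arm can. A call with a number of a shift or a turn outside -1 to 1 is refused whole. A call with a gripper value outside its range is refused whole. "gripper" is the gripper command: -1 is shut, 1 is fully open, values between are in proportion, set as the call begins (left out, the last holds). The fingers move at their own pace and stop on an object; "newtons" is the grip in N (left out, the last holds). Time passes only in rows, so rows that repeat a pose let the fingers close. It gives the time, the measured TCP pose, the force and the opening at its end, in the units of the state.
- manip.observe(): the state, without advancing time (a new reading comes with each control period).
- manip.capture(name): name is "scene" or "side" or "wrist"; returns (picture, depth): 384x512x3 uint8, red, green, blue; 384x512 float32, m along the optical axis (not along the pixel's ray), 0 where there is no reading.
- manip.get_calibration(name): a dict with "K" (3x3 intrinsics, pixels), "extrinsics" (4x4, takes a point from world to camera coordinates); the wrist camera has in their place "T_tool_cam" (4x4, takes a point from camera to tool coordinates, whose origin is the TCP and whose axes are the flange's). Camera axes: x right, y down, z forward; pixel columns grow to the right and rows downward; lengths in m; the calibration is good to about 2 mm. A picture is of the moment at which its call begins: read the wrist's pose just before it. get_calibration takes no time and is no camera call.
- manip.job_done(): hands the job in, once; it reports no verdict.
Trained networks look in the newest picture that a camera, given by its name, has taken for a name from the list of things; names that differ only in an ending like _2 or _b are one class to them, and where a whole thing is asked for, a point or a joint stands for the part that bears it (a point fixed in the world has none). Each returns a list of dicts, best first, with "p" (0 to 1); they miss things now and then, are a little off and sometimes report something else, mostly with a low value. They report only what shows in the picture. A call takes as long as a camera call. They do not tell look-alikes from the thing itself.
- manip.recognise(camera, target): "point" ([x, y, z] in m, in the coordinates of the camera as it stood for that picture, good to about 4 mm: the middle of the surface that is visible of it).
The state is a dict: "time": time; "joint_pos": joint angles; "dq": joint speeds; "joint_efforts": joint torques, N m; "tcp_pos": TCP position; "ee_rot": TCP orientation; "contact_force": force on the tool from outside, world axes, zero at the start; "moment": the same for the moment, N m; "opening": finger opening in m.
Only numpy, scipy, OpenCV 4.12 (cv2) and the standard library are available. Lean on these libraries where they do the work, as an engineer would, in place of code of your own. Each camera call takes 0.05 s, during which the arm holds its last target.

## Working session

There is one attempt and no reset: what is moved stays moved. The work goes in short steps, Python scripts to look and compute and a tool call to move; the robot and the scene stay as the last step left them, time stands still between calls to the robot, and variables do not carry over. Pictures are saved under pics/ and viewed, and the job is handed in when it is done.

Besides the shell and the picture viewer there is one more tool, called after ">>>" as name(argument=value, ...) on one line, values as JSON. drive_tool: Moves the arm, as the interface text tells. Its arguments: {"type":"object","properties":{"motion":{"type":"string"},"gripper":{"type":"number"},"newtons":{"type":"number"}},"required":["motion"]}

```bash
mkdir -p pics
cat > h.py <<'E'
import numpy as np, cv2
from station import manip
from scipy.spatial.transform import Rotation as R
def rot(q): return R.from_quat([q[1],q[2],q[3],q[0]]).as_matrix()
def snap(cam,fn=None):
    s=manip.observe(); im,d=manip.capture(cam)
    if fn: cv2.imwrite('pics/'+fn,im[:,:,::-1])
    return s,im,d
def T_wc(cam,s):
    c=manip.get_calibration(cam)
    if cam=='wrist':
        T=np.eye(4);T[:3,:3]=rot(s['ee_rot']);T[:3,3]=s['tcp_pos'];return T@np.array(c['T_tool_cam'])
    return np.linalg.inv(np.array(c['extrinsics']))
def cloud(cam,s,d):
    K=np.array(manip.get_calibration(cam)['K']);v,u=np.mgrid[:d.shape[0],:d.shape[1]]
    P=np.stack([(u-K[0,2])*d/K[0,0],(v-K[1,2])*d/K[1,1],d],-1)
    T=T_wc(cam,s);return P@T[:3,:3].T+T[:3,3]
def rec(cam,s,t):
    T=T_wc(cam,s);out=[]
    for r in manip.recognise(cam,t):
        p=np.array(r['point']);out.append((np.round(T[:3,:3]@p+T[:3,3],4),round(r['p'],2)))
    return out
def proj(cam,s,X):
    K=np.array(manip.get_calibration(cam)['K']);T=np.linalg.inv(T_wc(cam,s))
    p=K@(T[:3,:3]@np.array(X)+T[:3,3]);return p[:2]/p[2]
def st():
    s=manip.observe();print('t',round(s['time'],2),'tcp',np.round(s['tcp_pos'],4),'F',np.round(s['contact_force'],1),'op',round(s['opening'],4),'q',np.round(s['joint_pos'],3));print(np.round(rot(s['ee_rot']),3));return s
def mv(target,yaw=None):
    """print normalised shift/turn to reach TCP target, tool down with yaw of tool y axis direction (mod pi)"""
    s=st();M=rot(s['ee_rot']);d=M.T@(np.array(target)-s['tcp_pos'])/0.2
    out=[0,0,0]
    if yaw is not None:
        best=None
        for y in (yaw,yaw+np.pi):
            yv=np.array([np.cos(y),np.sin(y),0]);z=np.array([0,0,-1.]);x=np.cross(yv,z)
            r=R.from_matrix(M.T@np.stack([x,yv,z],1)).as_rotvec()
            if best is None or np.linalg.norm(r)<np.linalg.norm(best):best=r
        out=best/0.5
    print('shift',np.round(d,3),'turn',np.round(out,3))
E
python3 - <<'E'
from h import *
st()
for cam in ('scene','side','wrist'):
    s,im,d=snap(cam,cam+'0.png')
    print(cam,np.round(T_wc(cam,s),3).tolist())
E
```

```text
t 0.0 tcp [ 0.2216 -0.5836  0.1865] F [ 0.7 -0.4  0.1] op 0.0872 q [-1.334  0.221  1.528  0.     1.395 -0.126]
[[ 0.935  0.355 -0.   ]
 [ 0.355 -0.935  0.002]
 [ 0.    -0.002 -1.   ]]
scene [[-0.047, 0.663, -0.747, 1.275], [0.999, 0.021, -0.044, -0.001], [-0.013, -0.748, -0.663, 0.844], [0.0, 0.0, 0.0, 1.0]]
side [[0.935, -0.196, 0.294, 0.235], [-0.354, -0.523, 0.775, -0.772], [0.002, -0.829, -0.559, 0.675], [0.0, 0.0, 0.0, 1.0]]
wrist [[0.354, -0.905, -0.236, 0.286], [-0.935, -0.343, -0.088, -0.56], [-0.001, 0.252, -0.968, 0.384], [0.0, 0.0, 0.0, 1.0]]
```

View pics/scene0.png

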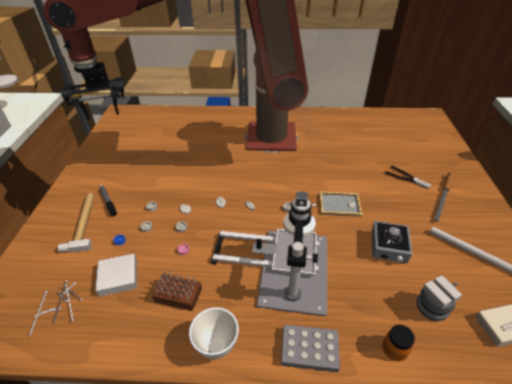

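View pics/side0.png

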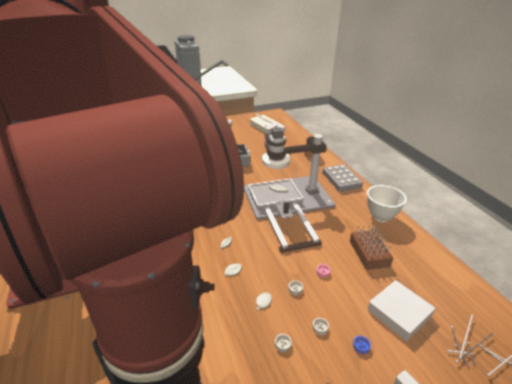

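View pics/wrist0.png

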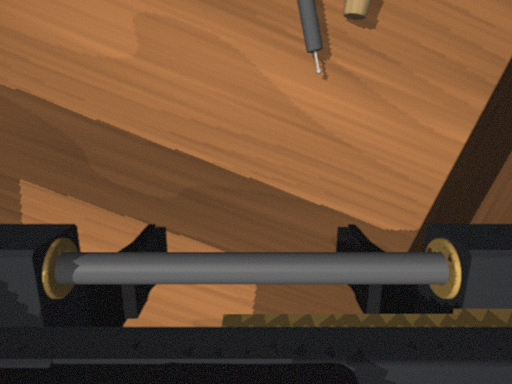

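Run:
```python
from h import *
for cam,names in (('scene',['stand','iris_screw','tray_floor','tray_knob','dial_centre','finished','cup1_mid','leaf_mid','front_ring','camera','oval_mid']),('side',['stand','iris_screw','tray_floor','tray_knob','cup1_mid','leaf_mid','iris','oval_mid'])):
    s,im,d=snap(cam)
    np.savez(cam+'0.npz',im=im,d=d)
    for n in names: print(cam,n,[(p.tolist(),q) for p,q in rec(cam,s,n)])
st()
for cam,(x0,x1,y0,y1) in (('scene',(195,425,175,320)),('side',(220,370,110,260))):
    im=np.load(cam+'0.npz')['im'][y0:y1,x0:x1,::-1]
    cv2.imwrite('pics/%s0z.png'%cam,cv2.resize(im,None,fx=3.4,fy=3.4,interpolation=cv2.INTER_CUBIC))
```

```text
scene stand [([0.6928, 0.0641, 0.0199], 0.92)]
scene iris_screw [([0.6956, 0.0624, 0.0199], 0.62), ([0.6529, 0.0802, 0.2119], 0.52)]
scene tray_floor [([0.629, 0.045, 0.0295], 0.95)]
scene tray_knob [([0.6327, 0.0409, 0.0327], 0.82)]
scene dial_centre [([0.6051, 0.3466, 0.0523], 0.8)]
scene finished [([0.4094, 0.2349, 0.0086], 0.84), ([0.6518, 0.0724, 0.211], 0.67), ([0.4433, -0.3966, 0.0113], 0.5)]
scene cup1_mid [([0.4436, -0.3988, 0.0114], 0.56)]
scene leaf_mid []
scene front_ring [([0.6517, 0.078, 0.2153], 0.34)]
scene camera [([0.6459, 0.0766, 0.2365], 0.6)]
scene oval_mid [([0.4523, -0.2812, 0.0095], 0.53)]
side stand [([0.6483, 0.0489, 0.027], 0.85)]
side iris_screw [([0.6206, 0.0569, 0.2116], 0.59), ([0.4429, -0.402, 0.0053], 0.54)]
side tray_floor [([0.6212, 0.0538, 0.0295], 0.63)]
side tray_knob [([0.6201, 0.0558, 0.0295], 0.8)]
side cup1_mid [([0.4404, -0.3982, 0.0039], 0.75)]
side leaf_mid [([0.648, 0.0817, 0.039], 0.55), ([0.647, 0.0493, 0.0293], 0.19)]
side iris [([0.6207, 0.0606, 0.2114], 0.44), ([0.6292, 0.0612, 0.2323], 0.3)]
side oval_mid []
t 1.2 tcp [ 0.2218 -0.5843  0.1876] F [ 0.6 -0.5  0.1] op 0.0867 q [-1.334  0.22   1.526  0.     1.395 -0.126]
[[ 0.935  0.355  0.   ]
 [ 0.355 -0.935 -0.   ]
 [ 0.     0.    -1.   ]]
```

View pics/scene0z.png

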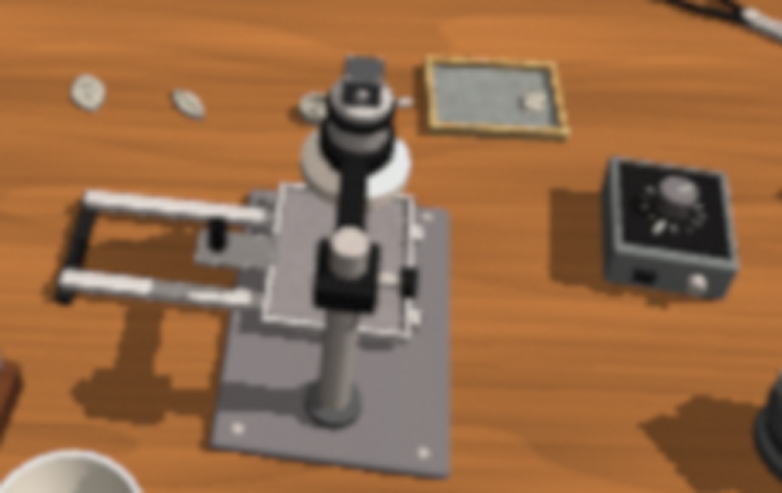

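View pics/side0z.png

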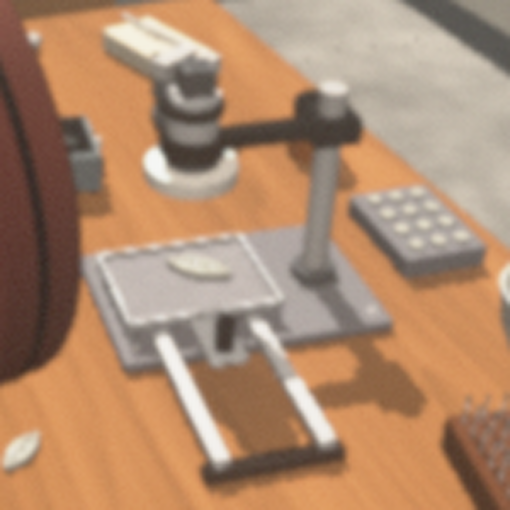

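Run:
```python
from h import *
s=manip.observe()
H=[]
for cam in ('scene','side'):
    z=np.load(cam+'0.npz');P=cloud(cam,s,z['d']);im=z['im']
    # ortho: x 0.35..0.85 up, y 0.4..-0.5 rightwards ; 1 px=1.25mm
    m=(z['d']>0)&(P[...,2]>-0.02)&(P[...,2]<0.3)
    X=P[m];C=im[m]
    o=np.argsort(X[:,2]);X=X[o];C=C[o]
    W=int(.95/.00125);Hh=int(.5/.00125)
    img=np.zeros((Hh,W,3),np.uint8)
    r=((0.85-X[:,0])/.00125).astype(int);c=((0.42-X[:,1])/.00125).astype(int)
    k=(r>=0)&(r<Hh)&(c>=0)&(c<W)
    for dr in (0,1):
        for dc in (0,1):
            rr=np.clip(r[k]+dr,0,Hh-1);cc=np.clip(c[k]+dc,0,W-1);img[rr,cc]=C[k][:,::-1]
    cv2.imwrite('pics/ortho_%s.png'%cam,img)
    # print heights of named pixels
z=np.load('scene0.npz');P=cloud('scene',s,z['d'])
for n,(u,v) in dict(a=(287,206),c1=(151,206),c2=(145,226),c3=(181,226),ov=(185,209),pink=(182,249),blue=(120,239),l1=(221,202),l2=(250,205),cam=(302,199)).items(): print(n,np.round(P[v,u],3))
z=np.load('side0.npz');P=cloud('side',s,z['d'])
for n,(u,v) in dict(c1=(296,288),c2=(320,326),c3=(284,343),ov=(263,300),pink=(323,271),blue=(362,345)).items(): print(n,np.round(P[v,u],3))
```

```text
a [0.433 0.058 0.013]
c1 [ 0.448 -0.396  0.013]
c2 [ 0.535 -0.393  0.01 ]
c3 [ 0.533 -0.278  0.012]
ov [ 0.453 -0.281  0.008]
pink [ 0.625 -0.256  0.013]
blue [ 0.594 -0.453  0.014]
l1 [ 0.413 -0.165  0.006]
l2 [ 0.427 -0.065  0.008]
cam [0.645 0.079 0.247]
c1 [ 0.531 -0.284  0.011]
c2 [ 0.535 -0.39   0.005]
c3 [ 0.446 -0.4    0.008]
ov [ 0.446 -0.286  0.008]
pink [ 0.621 -0.255  0.005]
blue [ 0.592 -0.46   0.008]
```

View pics/ortho_scene.png

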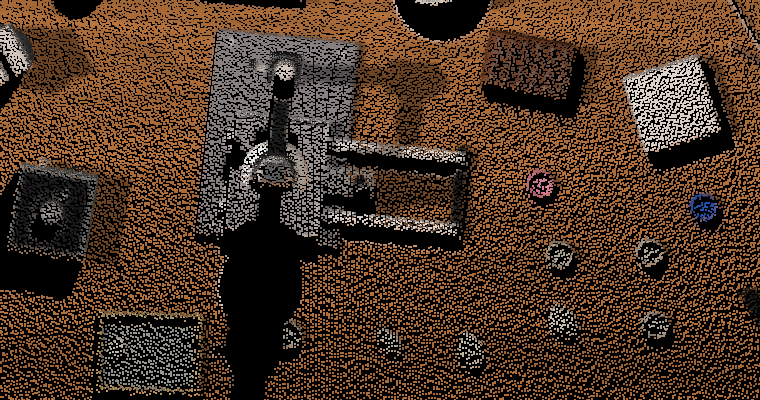

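View pics/ortho_side.png

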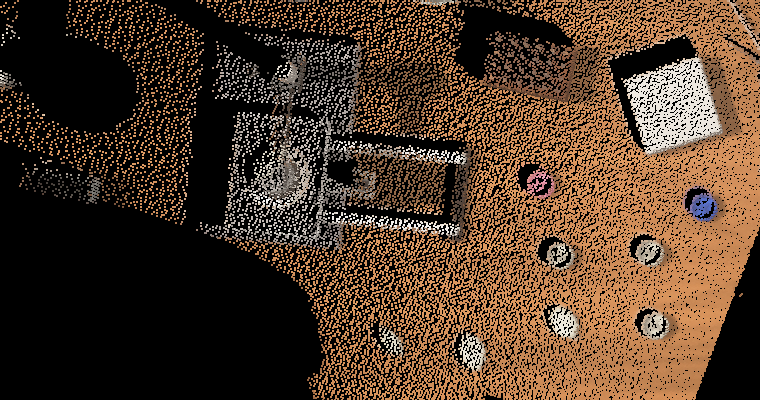

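Run:
```python
from h import *
from scipy.optimize import least_squares
s=manip.observe()
for cam in ('scene','side'):
    z=np.load(cam+'0.npz');P=cloud(cam,s,z['d']).reshape(-1,3);C=z['im'].reshape(-1,3)
    k=(abs(P[:,0]-.635)<.07)&(abs(P[:,1]-.075)<.07)
    Q=P[k]
    for a,b in ((.14,.156),(.157,.163),(.184,.203),(.206,.214),(.216,.222),(.226,.246),(.246,.255)):
        q=Q[(Q[:,2]>a)&(Q[:,2]<b)]
        if len(q)>5:print(cam,a,b,len(q),'x',np.round(np.percentile(q[:,0],[2,50,98]),4),'y',np.round(np.percentile(q[:,1],[2,50,98]),4))
    # column top
    k=(abs(P[:,0]-.765)<.03)&(abs(P[:,1]-.065)<.03)&(P[:,2]>.206)&(P[:,2]<.218);print('col',P[k].mean(0),k.sum())
    # rails
    k=(P[:,0]>.55)&(P[:,0]<.68)&(P[:,1]<-.01)&(P[:,1]>-.16)&(P[:,2]>.008)
    q=P[k]
    for y in (-.14,-.11,-.08,-.05,-.02):
        r=q[abs(q[:,1]-y)<.006]; hi=r[r[:,0]>.62];lo=r[r[:,0]<=.62]
        print(y,'hi',np.round(np.percentile(hi[:,0],[2,50,98]),4),np.round(np.percentile(hi[:,2],95),3),'lo',np.round(np.percentile(lo[:,0],[2,50,98]),4),np.round(np.percentile(lo[:,2],95),3))
    q=P[(abs(P[:,0]-.625)<.02)&(abs(P[:,1]+.03)<.03)&(P[:,2]>.04)&(P[:,2]<.07)]
    print('knob',len(q),np.round(np.percentile(q,[2,50,98],axis=0),4))
```

```text
scene 0.14 0.156 89 x [0.6353 0.662  0.6724] y [0.0366 0.062  0.1172]
scene 0.157 0.163 136 x [0.6159 0.6478 0.6699] y [0.039  0.0869 0.1154]
scene 0.184 0.203 231 x [0.6258 0.6538 0.7003] y [0.0505 0.0729 0.1033]
scene 0.206 0.214 46 x [0.6265 0.6532 0.6591] y [0.0538 0.0785 0.1126]
scene 0.216 0.222 53 x [0.6204 0.6502 0.6576] y [0.0541 0.0755 0.1013]
scene 0.226 0.246 77 x [0.639  0.6468 0.6521] y [0.0623 0.0746 0.0913]
scene 0.246 0.255 105 x [0.6183 0.6344 0.6473] y [0.0622 0.0769 0.092 ]
col [0.76398395 0.06343999 0.21252833] 92
-0.14 hi [0.6488 0.6584 0.6625] 0.024 lo [0.5587 0.5705 0.6034] 0.025
-0.11 hi [0.6515 0.6605 0.6663] 0.025 lo [0.5618 0.5708 0.5759] 0.025
-0.08 hi [0.6544 0.6648 0.6706] 0.026 lo [0.5638 0.5745 0.5792] 0.026
-0.05 hi [0.624  0.6636 0.6716] 0.03 lo [0.5681 0.5785 0.6171] 0.029
-0.02 hi [0.6205 0.6369 0.6771] 0.059 lo [0.5693 0.583  0.6182] 0.044
knob 56 [[ 0.614  -0.0392  0.0417]
 [ 0.6254 -0.0303  0.057 ]
 [ 0.6305 -0.0219  0.064 ]]
side 0.14 0.156 195 x [0.5911 0.6169 0.6672] y [0.0353 0.0487 0.1016]
side 0.157 0.163 42 x [0.5993 0.6213 0.6605] y [0.
[... 152 characters left out ...]
 0.1129]
side 0.216 0.222 32 x [0.6101 0.6243 0.6494] y [0.0544 0.0601 0.0796]
side 0.226 0.246 79 x [0.6171 0.6261 0.6446] y [0.0609 0.064  0.0907]
side 0.246 0.255 54 x [0.6165 0.6302 0.6445] y [0.0607 0.0725 0.0913]
col [0.75903599 0.06200159 0.21085954] 35
-0.14 hi [0.6476 0.6527 0.6613] 0.023 lo [0.5512 0.5637 0.6065] 0.023
-0.11 hi [0.6508 0.6558 0.6634] 0.023 lo [0.5602 0.5657 0.5729] 0.023
-0.08 hi [0.6535 0.6595 0.6671] 0.024 lo [0.5632 0.5693 0.5764] 0.024
-0.05 hi [0.6218 0.6568 0.6697] 0.029 lo [0.5668 0.5783 0.617 ] 0.029
-0.02 hi [0.6219 0.6612 0.6769] 0.058 lo [0.5701 0.5837 0.6168] 0.029
knob 48 [[ 0.6118 -0.0397  0.0401]
 [ 0.6184 -0.0352  0.0548]
 [ 0.6261 -0.0238  0.0613]]
```

>>> drive_tool(motion="0.4 -0.25 -0.5 0 0 -0.4;0.85 -0.5 -0.56 0 0 -0.75;0.85 -0.5 -0.56 0 0 -0.75;0.85 -0.5 -0.56 0 0 -0.75;0.85 -0.5 -0.56 0 0 -0.75", gripper=0, newtons=30)

```text
time: 1.82
tcp_pos: [0.3475, -0.4294, 0.3021]
ee_rot: [0.002, 0.932, 0.362, 0.001]
contact_force: [-0.8, -0.8, -0.3]
opening: 0.0471
```

```bash
python3 -c "
from h import *
mv([.6,-.12,.3],-.1)"
```

```text
t 1.82 tcp [ 0.3475 -0.4294  0.3021] F [-0.8 -0.8 -0.3] op 0.0471 q [-1.034e+00 -8.000e-03  1.562e+00  1.000e-03  1.584e+00 -2.050e-01]
[[ 0.737  0.676  0.003]
 [ 0.676 -0.737 -0.003]
 [-0.     0.004 -1.   ]]
shift [ 1.976 -0.287  0.009] turn [ 0.008  0.004 -1.458]
```

>>> drive_tool(motion="0.5 -0.08 0 0 0 -0.36;1 -0.15 0 0 0 -0.73;1 -0.15 0 0 0 -0.73;1 -0.15 0 0 0 -0.73;1 -0.15 0 0 0 -0.73")

```text
time: 2.45
tcp_pos: [0.4745, -0.2723, 0.3013]
ee_rot: [0.002, 0.85, 0.526, -0.0]
contact_force: [0.6, 0.3, 0.4]
opening: 0.0439
```

```bash
python3 -c "
from h import *
mv([.6,-.12,.3],-.1)"
```

```text
t 2.45 tcp [ 0.4745 -0.2723  0.3013] F [0.6 0.3 0.4] op 0.0439 q [-0.664 -0.02   1.575 -0.002  1.583 -0.201]
[[ 0.446  0.895  0.001]
 [ 0.895 -0.446 -0.003]
 [-0.002  0.003 -1.   ]]
shift [0.962 0.221 0.005] turn [ 0.004  0.006 -0.726]
```

>>> drive_tool(motion="0.5 0.1 0 0 0 -0.36;0.96 0.22 0 0 0 -0.73;0.96 0.22 0 0 0 -0.73;0.96 0.22 0 0 0 -0.73;0.96 0.22 0 0 0 -0.73")

```text
time: 3.08
tcp_pos: [0.5991, -0.1219, 0.3002]
ee_rot: [0.001, 0.741, 0.671, -0.001]
contact_force: [-1.4, -0.5, -0.1]
opening: 0.0433
```

```bash
python3 -c "
from h import *
st()
s,im,d=snap('wrist','w1.png')
for n in ['tray_knob','tray_floor','leaf_mid','iris_screw','stand']: print(n,rec('wrist',s,n))
P=cloud('wrist',s,d);np.savez('w1.npz',im=im,P=P)
print(manip.get_calibration('wrist'))
"
```

```text
t 3.08 tcp [ 0.5991 -0.1219  0.3002] F [-1.4 -0.5 -0.1] op 0.0433 q [-0.327  0.14   1.41  -0.004  1.591 -0.229]
[[ 0.099  0.995 -0.   ]
 [ 0.995 -0.099 -0.004]
 [-0.004  0.    -1.   ]]
tray_knob [(array([0.6246, 0.0319, 0.0322]), 0.95), (array([ 0.5385, -0.3758,  0.0082]), 0.59)]
tray_floor [(array([0.6307, 0.0335, 0.0323]), 0.77)]
leaf_mid []
iris_screw [(array([0.4319, 0.0581, 0.0104]), 0.39)]
stand [(array([0.6576, 0.0137, 0.0227]), 0.78), (array([0.6259, 0.0388, 0.0323]), 0.4)]
{'K': array([[338.88890097,   0.        , 251.24716296],
       [  0.        , 338.88890097, 194.54323149],
       [  0.        ,   0.        ,   1.        ]]), 'T_tool_cam': array([[-5.95402974e-04, -9.67700135e-01, -2.52103342e-01,
         6.84186047e-02],
       [ 9.99999823e-01, -5.81037136e-04, -1.31426873e-04,
        -2.23409079e-05],
       [-1.92996014e-05, -2.52103376e-01,  9.67700309e-01,
        -1.97409773e-01],
       [ 0.00000000e+00,  0.00000000e+00,  0.00000000e+00,
         1.00000000e+00]])}
```

View pics/w1.png

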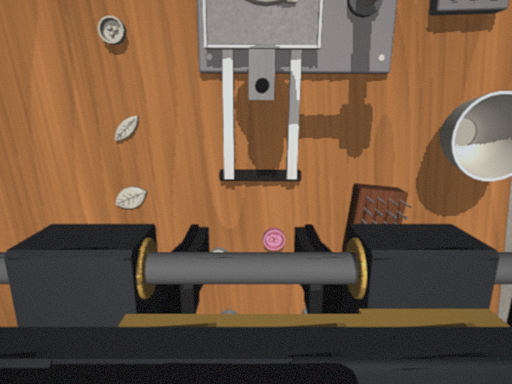

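```bash
python3 -c "
from h import *
z=np.load('w1.npz');P=z['P']
for n,(u,v) in dict(knob=(262,86),c4=(112,38),c4c=(112,30),railLtop=(228,60),railLbot=(229,165),railRt=(295,60),railRb=(293,165),trayL=(204,45),trayR=(322,45)).items(): print(n,np.round(P[v,u],4))
q=P.reshape(-1,3);k=(abs(q[:,0]-.623)<.02)&(abs(q[:,1]+.03)<.02)&(q[:,2]>.045)&(q[:,2]<.07)
q=q[k];print(len(q),np.percentile(q,[1,50,99],axis=0).round(4))
im=z['im'];cv2.imwrite('pics/w1z.png',cv2.resize(im[0:190,190:400,::-1],None,fx=3,fy=3,interpolation=cv2.INTER_CUBIC))
"
```

```text
knob [ 0.6214 -0.0321  0.0596]
c4 [0.4293 0.0513 0.0057]
c4c [0.4312 0.061  0.0055]
railLtop [0.5813 0.0065 0.0226]
railLbot [ 0.5665 -0.1319  0.0226]
railRt [ 0.669  -0.002   0.0204]
railRb [ 0.6567 -0.1409  0.0225]
trayL [0.5538 0.0256 0.0352]
trayR [0.7069 0.0139 0.0123]
172 [[ 0.613  -0.039   0.0508]
 [ 0.6213 -0.0306  0.0602]
 [ 0.63   -0.0225  0.0622]]
```

View pics/w1z.png

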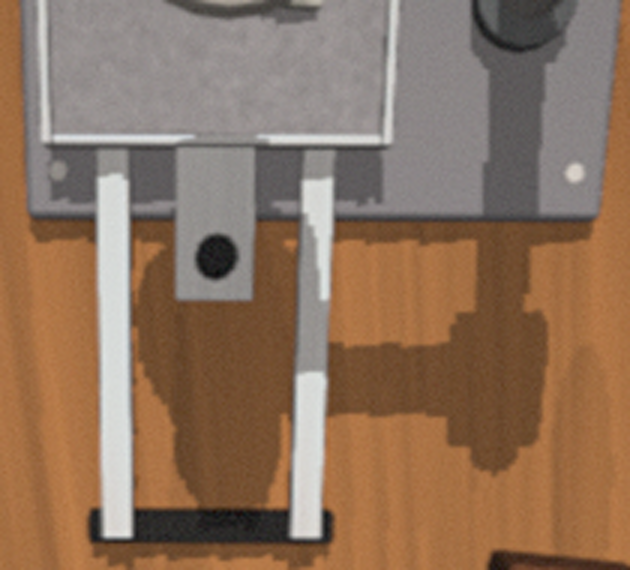

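```bash
cat >> h.py <<'E'
def tgt(yaw,tilt=0):
    """tool-y yaw, z down, then tilt about own y"""
    yv=np.array([np.cos(yaw),np.sin(yaw),0]);z=np.array([0,0,-1.]);x=np.cross(yv,z)
    return np.stack([x,yv,z],1)@R.from_euler('y',tilt).as_matrix()
def mvp(target,yaw,tilt=0):
    s=st();M=rot(s['ee_rot']);d=M.T@(np.array(target)-s['tcp_pos'])/0.2
    print('shift',np.round(d,3),'turn',np.round(R.from_matrix(M.T@tgt(yaw,tilt)).as_rotvec()/0.5,3))
E
python3 -c "
from h import *
mvp([.6219,-.045,.15],-.098,.45)"
```

```text
t 3.38 tcp [ 0.599  -0.1216  0.3012] F [ 0.2 -0.5  1.2] op 0.0433 q [-0.327  0.138  1.41  -0.003  1.591 -0.228]
[[ 0.1    0.995  0.002]
 [ 0.995 -0.1   -0.004]
 [-0.004  0.002 -1.   ]]
shift [0.395 0.074 0.754] turn [ 0.005  0.907 -0.003]
```

>>> drive_tool(motion="0 0 0.2 0 0.4 0;0.2 0.07 0.5 0 0.8 0;0.39 0.07 0.75 0 0.9 0;0.39 0.07 0.75 0 0.9 0;0.39 0.07 0.75 0 0.9 0", gripper=-0.05)

```text
time: 4.0
tcp_pos: [0.6213, -0.0463, 0.1521]
ee_rot: [-0.147, 0.723, 0.655, 0.164]
contact_force: [1.0, -0.8, -0.0]
opening: 0.0412
```

```bash
python3 -c "
from h import *
mvp([.6219,-.025,.038],-.098,.45)
s,im,d=snap('side','s2.png')"
```

```text
t 4.0 tcp [ 0.6213 -0.0463  0.1521] F [ 1.  -0.8 -0. ] op 0.0412 q [-0.455  0.31   1.557  0.42   1.448 -0.445]
[[ 0.088  0.995  0.045]
 [ 0.898 -0.099  0.428]
 [ 0.43   0.003 -0.903]]
shift [-0.149 -0.009  0.561] turn [0.006 0.011 0.001]
```

View pics/s2.png

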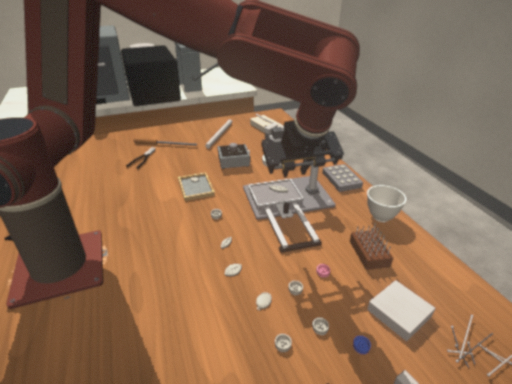

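>>> drive_tool(motion="-0.07 -0.01 0.28 0 0 0;-0.15 -0.01 0.56 0 0.01 0;-0.15 -0.01 0.56 0 0.01 0;-0.15 -0.01 0.56 0 0.01 0")

```text
time: 4.55
tcp_pos: [0.6259, -0.0271, 0.0437]
ee_rot: [-0.145, 0.722, 0.655, 0.168]
contact_force: [-0.6, -0.4, 0.9]
opening: 0.0416
```

>>> drive_tool(motion="0 0 0 0 0 0;0 0 0 0 0 0;0 0 0 0 0 0;0 0 0 0 0 0", gripper=-1, newtons=35)

```text
time: 5.05
tcp_pos: [0.6259, -0.0272, 0.0439]
ee_rot: [-0.145, 0.722, 0.656, 0.168]
contact_force: [-0.3, 1.2, -0.7]
opening: 0.0097
```

```bash
python3 -c "
from h import *
s=st();M=rot(s['ee_rot']);print(M.T@np.array([-.098,-.995,0])*.165/.2)"
```

```text
t 5.05 tcp [ 0.6259 -0.0272  0.0439] F [-0.3  1.2 -0.7] op 0.0097 q [-0.427  0.425  1.631  0.448  1.26  -0.507]
[[ 0.084  0.995  0.053]
 [ 0.898 -0.099  0.429]
 [ 0.432  0.012 -0.902]]
[-7.43812125e-01  6.63336632e-04 -3.56532706e-01]
```

```bash
python3 -c "
from h import *
s,im,d=snap('wrist','w2.png');st()"
```

```text
t 5.1 tcp [ 0.6258 -0.0271  0.0437] F [-0.4 -0.  -0.1] op 0.0056 q [-0.427  0.425  1.631  0.448  1.26  -0.507]
[[ 0.084  0.995  0.053]
 [ 0.898 -0.099  0.429]
 [ 0.432  0.011 -0.902]]
```

View pics/w2.png

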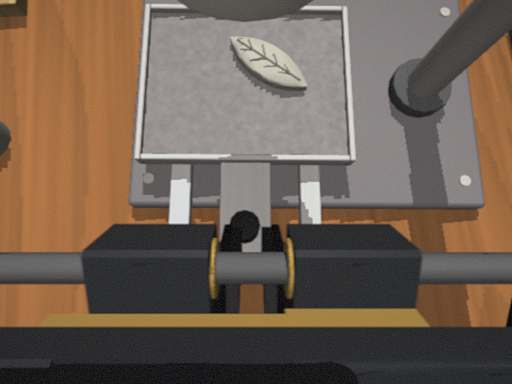

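```bash
python3 -c "
from h import *
s,im,d=snap('wrist');P=cloud('wrist',s,d)
for u,v in ((244,218),(244,222),(244,226),(240,235),(255,230),(244,100),(244,190)): print(u,v,P[v,u].round(4),d[v,u])
print(proj('wrist',s,s['tcp_pos']),proj('wrist',s,[.6213,-.031,.06]))
M=rot(s['ee_rot']);print(proj('wrist',s,s['tcp_pos']-.019*M[:,2]))
"
```

```text
244 218 [ 0.6215 -0.0264  0.059 ] 0.19335717
244 222 [ 0.6213 -0.0287  0.06  ] 0.19194376
244 226 [ 0.6211 -0.031   0.0599] 0.19163145
240 235 [ 0.6188 -0.0381  0.0898] 0.16085708
255 230 [ 0.627 -0.034  0.061] 0.19008015
244 100 [0.6295 0.0602 0.0303] 0.23811068
244 190 [ 0.6234 -0.0039  0.0291] 0.22705726
[251.2487807  221.53823097] [244.34975456 225.95004001]
[251.25823926 232.69802702]
```

```bash
python3 -c "
from h import *
s,im,d=snap('wrist','w3.png');st()
cv2.imwrite('pics/w3z.png',cv2.resize(im[140:340,150:350,::-1],None,fx=3,fy=3))
s,im,d=snap('side');cv2.imwrite('pics/s3z.png',cv2.resize(im[120:260,220:360,::-1],None,fx=4,fy=4))
"
```

```text
t 5.2 tcp [ 0.6257 -0.027   0.0435] F [ 0.4 -0.5 -0.3] op 0.0022 q [-0.427  0.426  1.631  0.448  1.26  -0.507]
[[ 0.084  0.995  0.053]
 [ 0.898 -0.099  0.429]
 [ 0.432  0.011 -0.902]]
```

View pics/w3z.png

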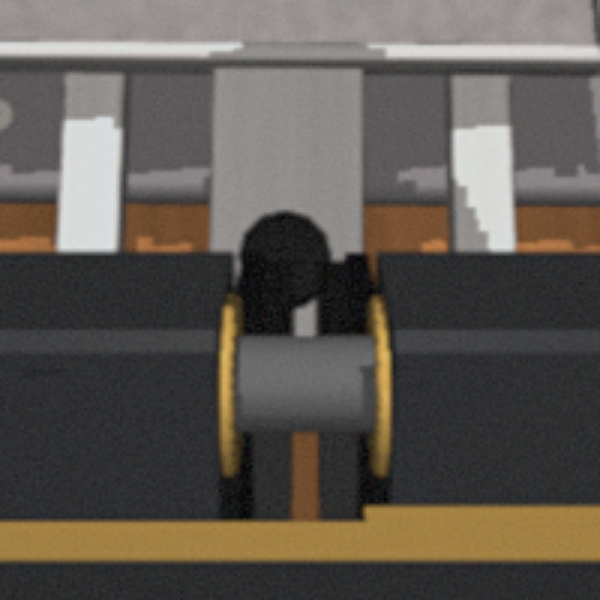

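View pics/s3z.png

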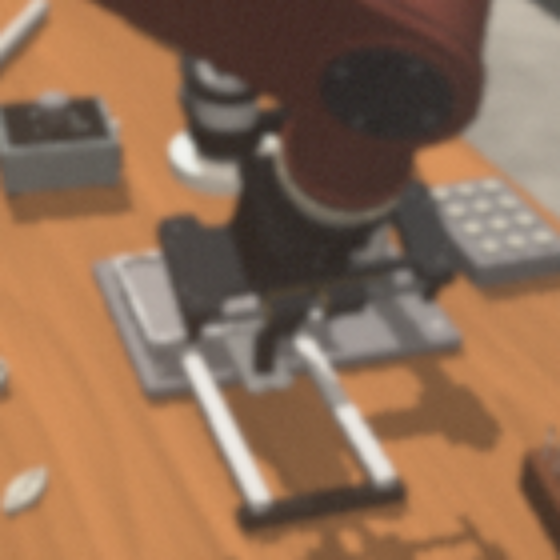

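>>> drive_tool(motion="0 0 -0.15 0 0 0;0 0 -0.3 0 0 0;0 0 -0.3 0 0 0;0 0 -0.3 0 0 0", gripper=-0.05)

```text
time: 5.75
tcp_pos: [0.622, -0.0523, 0.0966]
ee_rot: [-0.145, 0.722, 0.655, 0.168]
contact_force: [-0.4, 0.6, 0.1]
opening: 0.0335
```

```bash
python3 -c "
from h import *
mvp([.6218,-.0254,.075],-.098,.3)"
```

```text
t 5.75 tcp [ 0.622  -0.0523  0.0966] F [-0.4  0.6  0.1] op 0.0335 q [-0.465  0.37   1.593  0.43   1.36  -0.499]
[[ 0.085  0.995  0.052]
 [ 0.897 -0.099  0.43 ]
 [ 0.433  0.01  -0.901]]
shift [ 0.074 -0.015  0.155] turn [ 0.019 -0.295  0.005]
```

>>> drive_tool(motion="0.07 -0.015 0.15 0.02 -0.3 0;0.07 -0.015 0.15 0.02 -0.3 0;0.07 -0.015 0.15 0.02 -0.3 0;0.07 -0.015 0.15 0.02 -0.3 0", gripper=-0.05)

```text
time: 6.25
tcp_pos: [0.6216, -0.0272, 0.0752]
ee_rot: [-0.1, 0.732, 0.665, 0.11]
contact_force: [0.4, -1.0, 0.3]
opening: 0.0415
```

```bash
python3 -c "
from h import *
mvp([.6218,-.0254,.034],-.098,.3)"
```

```text
t 6.25 tcp [ 0.6216 -0.0272  0.0752] F [ 0.4 -1.   0.3] op 0.0415 q [-0.347  0.342  1.632  0.304  1.259 -0.358]
[[ 0.092  0.995  0.028]
 [ 0.951 -0.096  0.292]
 [ 0.294 -0.    -0.956]]
shift [-0.052  0.     0.199] turn [-0.001  0.004  0.003]
```

>>> drive_tool(motion="-0.052 0 0.2 0 0 0;-0.052 0 0.2 0 0 0;-0.052 0 0.2 0 0 0;-0.052 0 0.2 0 0 0")

```text
time: 6.75
tcp_pos: [0.623, -0.0261, 0.0356]
ee_rot: [-0.099, 0.732, 0.665, 0.111]
contact_force: [0.2, -0.1, 0.4]
opening: 0.0418
```

```bash
python3 -c "
from h import *
mvp([.6218,-.0254,.034],-.098,.3)
s,im,d=snap('wrist','w4.png')"
```

```text
t 6.75 tcp [ 0.623  -0.0261  0.0356] F [ 0.2 -0.1  0.4] op 0.0418 q [-0.345  0.391  1.65   0.312  1.191 -0.378]
[[ 0.092  0.995  0.031]
 [ 0.952 -0.097  0.292]
 [ 0.293  0.002 -0.956]]
shift [ 0.001 -0.006  0.009] turn [0.004 0.005 0.004]
```

View pics/w4.png

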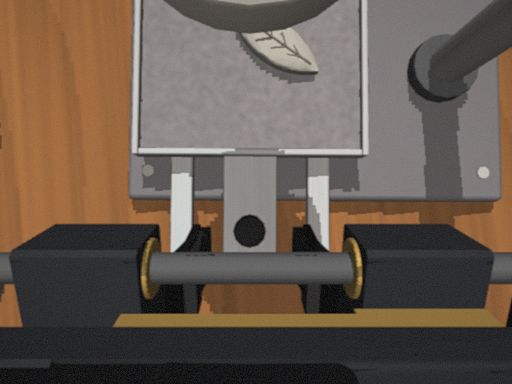

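>>> drive_tool(motion="0 -0.006 0.005 0 0 0;0 -0.006 0.005 0 0 0;0 -0.006 0.005 0 0 0;0 -0.006 0.005 0 0 0;0 -0.006 0.005 0 0 0", gripper=-1, newtons=30)

```text
time: 7.42
tcp_pos: [0.6217, -0.0256, 0.0346]
ee_rot: [-0.099, 0.732, 0.665, 0.111]
contact_force: [1.0, 0.3, -1.1]
opening: 0.0025
```

```bash
python3 -c "
from h import *
s=st();M=rot(s['ee_rot']);print(M.T@np.array([-.098,-.995,0])*.165/.2)"
```

```text
t 7.42 tcp [ 0.6217 -0.0256  0.0346] F [ 1.   0.3 -1.1] op 0.0025 q [-0.345  0.39   1.654  0.312  1.188 -0.379]
[[ 0.091  0.995  0.03 ]
 [ 0.952 -0.096  0.292]
 [ 0.293  0.002 -0.956]]
[-0.7885631  -0.001387   -0.24194793]
```

```bash
python3 -c "
from h import *
s,im,d=snap('wrist','w3.png');st()
cv2.imwrite('pics/w5z.png',cv2.resize(im[140:340,150:350,::-1],None,fx=3,fy=3))
s,im,d=snap('scene');cv2.imwrite('pics/s5z.png',cv2.resize(im[160:280,200:340,::-1],None,fx=4,fy=4))
P=cloud('scene',s,d)
q=P.reshape(-1,3);k=(abs(q[:,0]-.623)<.04)&(abs(q[:,1]+.03)<.04)&(q[:,2]>.045)&(q[:,2]<.08)
print(q[k][::4].round(3))
"
```

```text
t 7.47 tcp [ 0.6217 -0.0256  0.0345] F [ 0.6 -0.3 -0.1] op 0.0019 q [-0.345  0.39   1.654  0.312  1.188 -0.379]
[[ 0.091  0.995  0.03 ]
 [ 0.952 -0.096  0.292]
 [ 0.293  0.002 -0.956]]
[[ 0.612 -0.028  0.075]
 [ 0.622 -0.028  0.074]
 [ 0.614 -0.025  0.061]
 [ 0.63  -0.027  0.075]
 [ 0.621 -0.028  0.06 ]
 [ 0.626 -0.03   0.061]
 [ 0.63  -0.033  0.061]
 [ 0.624 -0.022  0.055]
 [ 0.628 -0.025  0.055]
 [ 0.628 -0.027  0.051]]
```

View pics/w5z.png

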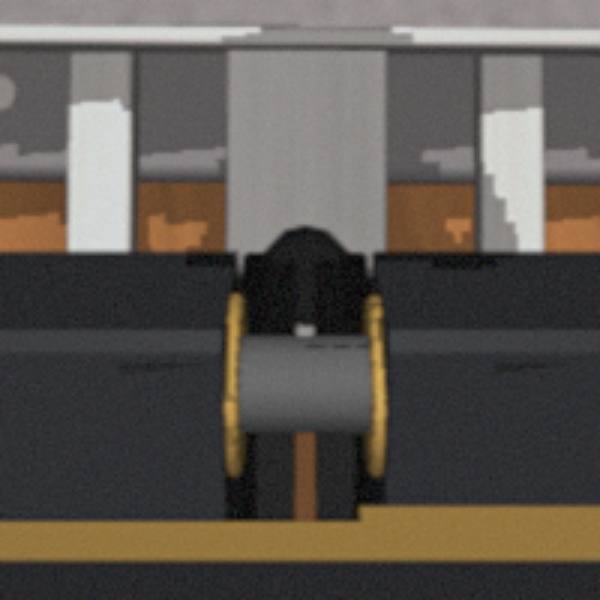

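View pics/s5z.png

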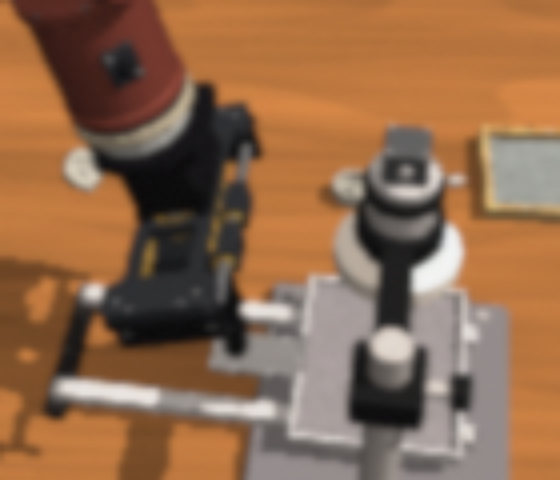

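```bash
python3 -c "
from h import *
s,im,d=snap('wrist');P=cloud('wrist',s,d);M=rot(s['ee_rot'])
L=(P-s['tcp_pos'])@M
for v in range(214,262,3): print(v,[(u,L[v,u].round(3).tolist()) for u in (236,244,251,258,266)])
s,im,d=snap('scene');P=cloud('scene',s,d);L=(P-s['tcp_pos'])@M
for v in range(232,252): print(v,[(u,(L[v,u]*1000).round().tolist()) for u in range(252,266,3)])
"
```

```text
214 [(236, [0.003, -0.01, 0.006]), (244, [0.002, -0.005, 0.007]), (251, [0.002, -0.0, 0.007]), (258, [0.003, 0.004, 0.005]), (266, [0.002, 0.009, 0.007])]
217 [(236, [0.001, -0.01, 0.006]), (244, [0.008, -0.004, -0.015]), (251, [0.011, -0.0, -0.024]), (258, [0.01, 0.004, -0.022]), (266, [0.001, 0.009, 0.006])]
220 [(236, [-0.001, -0.01, 0.005]), (244, [0.009, -0.004, -0.024]), (251, [0.01, -0.0, -0.025]), (258, [0.009, 0.004, -0.024]), (266, [-0.001, 0.009, 0.007])]
223 [(236, [-0.003, -0.01, 0.005]), (244, [0.008, -0.004, -0.025]), (251, [0.008, -0.0, -0.024]), (258, [0.008, 0.004, -0.024]), (266, [-0.003, 0.009, 0.006])]
226 [(236, [0.011, -0.008, -0.039]), (244, [0.006, -0.004, -0.024]), (251, [0.006, -0.0, -0.026]), (258, [0.006, 0.004, -0.026]), (266, [0.011, 0.007, -0.038])]
229 [(236, [0.011, -0.007, -0.043]), (244, [0.01, -0.004, -0.04]), (251, [0.004, -0.0, -0.025]), (258, [0.01, 0.003, -0.039]), (266, [0.011, 0.007, -0.043])]
232 [(236, [0.011, -0.007, -0.048]), (244, [0.01, -0.004, -0.044]), (251, [0.003, -0.0, -0.027]), (258, [0.01, 0.003, -0.043]), (266, [0.011, 0.007, -
[... 3570 characters left out ...]
 (264, [10.0, -5.0, 8.0])]
247 [(252, [-34.0, -19.0, 23.0]), (255, [-15.0, 1.0, 2.0]), (258, [-3.0, 7.0, -4.0]), (261, [2.0, -1.0, 7.0]), (264, [10.0, -2.0, 8.0])]
248 [(252, [-23.0, 4.0, 1.0]), (255, [-14.0, 5.0, 1.0]), (258, [-4.0, 8.0, -1.0]), (261, [2.0, 3.0, 6.0]), (264, [11.0, 2.0, 9.0])]
249 [(252, [-22.0, 10.0, -1.0]), (255, [-13.0, 9.0, 1.0]), (258, [-5.0, 8.0, 3.0]), (261, [3.0, 7.0, 6.0]), (264, [11.0, 5.0, 9.0])]
250 [(252, [-21.0, 14.0, -2.0]), (255, [-13.0, 13.0, 1.0]), (258, [-5.0, 12.0, 3.0]), (261, [4.0, 11.0, 6.0]), (264, [12.0, 9.0, 8.0])]
251 [(252, [-22.0, 16.0, 1.0]), (255, [-13.0, 15.0, 2.0]), (258, [-5.0, 14.0, 5.0]), (261, [4.0, 14.0, 6.0]), (264, [12.0, 12.0, 9.0])]
```

>>> drive_tool(motion="0 0 -0.5 0 0 0;0 0 -1 0 0 0;0 0 -1 0 0 0;0 0 -1 0 0 0;0 0 -1 0 0 0")

```text
time: 8.25
tcp_pos: [0.6161, -0.0844, 0.2265]
ee_rot: [-0.098, 0.732, 0.665, 0.111]
contact_force: [-0.6, 1.1, -1.2]
opening: 0.0003
```

```bash
python3 -c "
from h import *
st()
s,im,d=snap('wrist','w6.png');P=cloud('wrist',s,d);M=rot(s['ee_rot'])
L=(P-s['tcp_pos'])@M
for v in range(190,262,4): print(v,[(u,(1000*L[v,u]).round(0).tolist()) for u in (236,244,251,258,266)])
s,im,d=snap('scene','s6.png');P=cloud('scene',s,d);L=(P-s['tcp_pos'])@M
k=(abs(L[...,0])<.015)&(abs(L[...,1])<.03)&(L[...,2]>-.08)&(L[...,2]<.03)
print(np.round(1000*L[k]).astype(int).tolist()); print(proj('scene',s,s['tcp_pos']))
vs,us=np.where(k);print(us.min(),us.max(),vs.min(),vs.max())
cv2.imwrite('pics/s6z.png',cv2.resize(im[60:260,180:340,::-1],None,fx=4,fy=4))
"
```

```text
t 8.25 tcp [ 0.6161 -0.0844  0.2265] F [-0.6  1.1 -1.2] op 0.0003 q [-0.435  0.229  1.474  0.281  1.537 -0.363]
[[ 0.091  0.995  0.032]
 [ 0.952 -0.097  0.291]
 [ 0.293  0.004 -0.956]]
190 [(236, [-36.0, -20.0, 226.0]), (244, [-36.0, -9.0, 226.0]), (251, [-36.0, -0.0, 225.0]), (258, [-36.0, 9.0, 225.0]), (266, [-36.0, 19.0, 226.0])]
194 [(236, [-40.0, -20.0, 223.0]), (244, [-41.0, -9.0, 224.0]), (251, [-41.0, -0.0, 225.0]), (258, [-40.0, 9.0, 223.0]), (266, [-41.0, 19.0, 224.0])]
198 [(236, [-45.0, -20.0, 222.0]), (244, [-46.0, -9.0, 223.0]), (251, [-46.0, -0.0, 223.0]), (258, [-45.0, 9.0, 223.0]), (266, [-46.0, 19.0, 223.0])]
202 [(236, [-51.0, -20.0, 222.0]), (244, [-51.0, -9.0, 222.0]), (251, [-50.0, -0.0, 221.0]), (258, [-50.0, 9.0, 221.0]), (266, [-51.0, 19.0, 222.0])]
206 [(236, [-55.0, -20.0, 219.0]), (244, [-55.0, -9.0, 220.0]), (251, [-55.0, -0.0, 220.0]), (258, [-55.0, 9.0, 220.0]), (266, [-55.0, 19.0, 218.0])]
210 [(236, [-60.0, -20.0, 218.0]), (244, [-60.0, -9.0, 218.0]), (251, [-61.0, -0.0, 219.0]), (258, [-60.0, 9.0, 218.0]), (266, [-60.0, 19.0, 217.0])]
214 [(236, [-65
[... 2630 characters left out ...]
0, -49], [10, -4, -45], [10, -9, -41], [3, 10, -56], [6, 10, -55], [8, 9, -54], [10, 8, -53], [11, 6, -51], [10, -3, -44], [11, -6, -40], [2, 9, -52], [4, 9, -51], [7, 10, -52], [9, 9, -50], [11, 7, -48], [9, -1, -42], [9, -7, -37], [1, 9, -49], [2, 7, -47], [5, 7, -46], [8, 9, -47], [10, 8, -46], [11, 5, -44], [10, -2, -37], [-3, 8, -46], [-1, 7, -44], [2, 8, -45], [4, 9, -45], [7, 9, -44], [8, 7, -42], [11, 7, -42], [-9, 9, -44], [-7, 8, -43], [-4, 10, -44], [-2, 8, -42], [1, 10, -43], [3, 8, -41], [5, 8, -40], [9, 10, -41], [10, 8, -39], [-11, 8, -41], [-9, 7, -39], [-6, 8, -40], [-3, 8, -39], [-1, 9, -39], [2, 9, -39], [5, 9, -38], [6, 7, -36]]
[236.99433801 195.99557557]
227 236 170 187
```

View pics/w6.png

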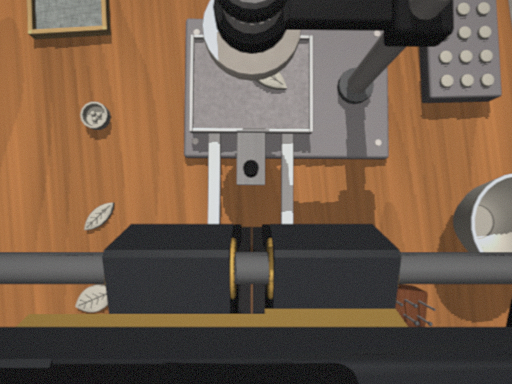

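View pics/s6z.png

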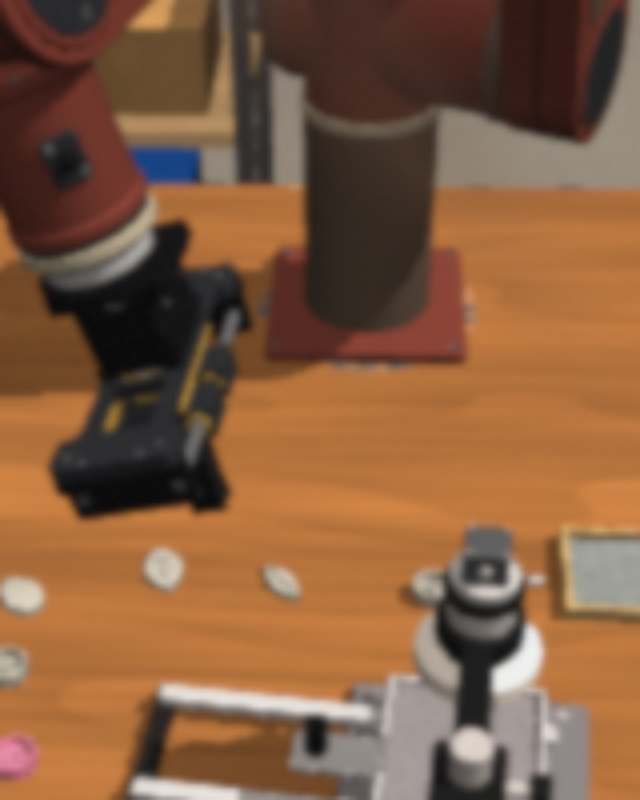

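```bash
cat >> h.py <<'E'
TIP=-0.038
def mvp(target,yaw,tilt=0,q=False):
    s=manip.observe();M=rot(s['ee_rot']);T=tgt(yaw,tilt);tip=s['tcp_pos']+M[:,2]*TIP
    if not q: print('t',round(s['time'],2),'tip',np.round(tip,4),'F',np.round(s['contact_force'],1),'op',round(s['opening'],4),'yaw_y',round(np.arctan2(M[1,1],M[0,1]),3),'q6',round(s['joint_pos'][5],2))
    d=M.T@(np.array(target)-TIP*T[:,2]-s['tcp_pos'])/0.2
    print('shift',np.round(d,3),'turn',np.round(R.from_matrix(M.T@T).as_rotvec()/0.5,3))
def tip():
    s=manip.observe();M=rot(s['ee_rot']);t=s['tcp_pos']+M[:,2]*TIP;print('t',round(s['time'],2),'tip',np.round(t,4),'F',np.round(s['contact_force'],1),'op',round(s['opening'],4),'yaw_y',round(np.arctan2(M[1,1],M[0,1]),3),'q6',round(s['joint_pos'][5],2));return t
E
python3 -c "
from h import *
mvp([.6220,-.0236,.08],-.098,.4)"
```

```text
t 8.35 tip [ 0.6136 -0.0943  0.2598] F [-0.8  0.5 -0. ] op 0.0006 yaw_y -0.096 q6 -0.36
shift [0.095 0.009 0.963] turn [-0.003  0.203  0.003]
```

>>> drive_tool(motion="0.05 0.01 0.4 0 0.2 0;0.095 0.01 0.96 0 0.2 0;0.095 0.01 0.96 0 0.2 0;0.095 0.01 0.96 0 0.2 0;0.095 0.01 0.96 0 0.2 0", gripper=-0.05)

```text
time: 8.98
tcp_pos: [0.6232, -0.0086, 0.0452]
ee_rot: [-0.134, 0.726, 0.659, 0.146]
contact_force: [0.2, -0.5, 0.7]
opening: 0.0388
```

```bash
python3 -c "
from h import *
mvp([.6220,-.0236,.0345],-.098,.4)"
```

```text
t 8.97 tip [ 0.6218 -0.0233  0.0802] F [ 0.2 -0.5  0.7] op 0.0388 yaw_y -0.096 q6 -0.44
shift [-0.09   0.002  0.21 ] turn [-0.007  0.001  0.002]
```

>>> drive_tool(motion="-0.045 0 0.11 0 0 0;-0.09 0 0.21 0 0 0;-0.09 0 0.21 0 0 0;-0.09 0 0.21 0 0 0")

```text
time: 9.48
tcp_pos: [0.6232, -0.0091, -0.0003]
ee_rot: [-0.134, 0.726, 0.659, 0.146]
contact_force: [-0.1, 1.0, 0.3]
opening: 0.041
```

>>> drive_tool(motion="0 0 0 0 0 0;0 0 0 0 0 0;0 0 0 0 0 0;0 0 0 0 0 0", gripper=-1, newtons=30)

```text
time: 9.98
tcp_pos: [0.6234, -0.0092, 0.0001]
ee_rot: [-0.134, 0.726, 0.659, 0.146]
contact_force: [-0.6, -0.5, 2.0]
opening: 0.0171
```

```bash
python3 -c "
from h import *
t=tip();mvp(t+np.array([-.098,-.995,0])*.162,-.098,.4)"
```

```text
t 9.97 tip [ 0.6221 -0.0239  0.0351] F [-0.6 -0.5  2. ] op 0.0171 yaw_y -0.096 q6 -0.47
t 9.97 tip [ 0.6221 -0.0239  0.0351] F [-0.6 -0.5  2. ] op 0.0171 yaw_y -0.096 q6 -0.47
shift [-0.746 -0.001 -0.315] turn [-0.005  0.001  0.002]
```

>>> drive_tool(motion="-0.1 0 -0.042 0 0 0;-0.2 0 -0.084 0 0 0;-0.3 0 -0.127 0 0 0;-0.4 0 -0.169 0 0 0;-0.4 0 -0.169 0 0 0")

```text
time: 10.6
tcp_pos: [0.6141, -0.0994, 0.0]
ee_rot: [-0.134, 0.726, 0.658, 0.145]
contact_force: [-4.9, -2.0, 3.2]
opening: 0.0169
```

```bash
python3 -c "
from h import *
mvp([.6221-.098*.162,-.0239-.995*.162,.035],-.098,.4)"
```

```text
t 10.6 tip [ 0.6128 -0.114   0.0351] F [-4.9 -2.   3.2] op 0.0169 yaw_y -0.098 q6 -0.57
shift [-0.329  0.002 -0.138] turn [-0.006  0.005 -0.002]
```

>>> drive_tool(motion="-0.1 0 -0.042 0 0 0;-0.2 0 -0.084 0 0 0;-0.3 0 -0.127 0 0 0;-0.35 0 -0.148 0 0 0;-0.35 0 -0.148 0 0 0")

```text
time: 11.22
tcp_pos: [0.6068, -0.168, -0.0001]
ee_rot: [-0.139, 0.725, 0.657, 0.149]
contact_force: [5.2, 24.4, 1.3]
opening: 0.0174
```

```bash
python3 -c "
from h import *
tip()
s,im,d=snap('side','s7.png')"
```

```text
t 11.22 tip [ 0.6056 -0.1832  0.0348] F [ 5.2 24.4  1.3] op 0.0174 yaw_y -0.097 q6 -0.65
```

View pics/s7.png

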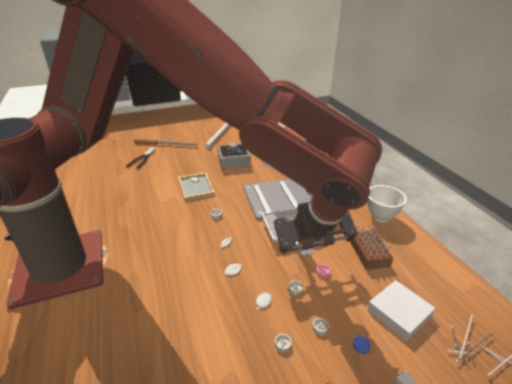

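>>> drive_tool(motion="0 0 0 0 0 0;0 0 0 0 0 0;0 0 -0.2 0 0 0;0 0 -0.4 0 0 0;0 0 -0.6 0 0 0", gripper=0)

```text
time: 11.9
tcp_pos: [0.6027, -0.2183, 0.1109]
ee_rot: [-0.138, 0.726, 0.657, 0.148]
contact_force: [1.7, 0.8, -0.3]
opening: 0.043
```

```bash
python3 -c "
from h import *
mvp([.60,-.20,.2],-.1,0)"
```

```text
t 11.9 tip [ 0.6014 -0.2333  0.1458] F [ 1.7  0.8 -0.3] op 0.043 yaw_y -0.098 q6 -0.64
shift [ 0.184 -0.024 -0.199] turn [-0.011 -0.815  0.001]
```

>>> drive_tool(motion="0.18 -0.02 -0.2 0 -0.4 0;0.18 -0.02 -0.2 0 -0.81 0;0.18 -0.02 -0.2 0 -0.81 0;0.18 -0.02 -0.2 0 -0.81 0;0.18 -0.02 -0.2 0 -0.81 0")

```text
time: 12.52
tcp_pos: [0.5998, -0.2022, 0.1604]
ee_rot: [-0.004, 0.742, 0.671, -0.001]
contact_force: [-0.2, 0.1, 0.7]
opening: 0.0435
```

```bash
python3 -c "
from h import *
tip()
s,im,d=snap('wrist','w7.png');P=cloud('wrist',s,d);np.savez('w7.npz',im=im,P=P)
for n in ['leaf_mid','tray_knob','tray_floor','cup1_mid','finished']: print(n,rec('wrist',s,n))
"
```

```text
t 12.53 tip [ 0.6    -0.2024  0.1984] F [-0.2  0.1  0.7] op 0.0435 yaw_y -0.1 q6 -0.35
leaf_mid [(array([ 0.6335, -0.071 ,  0.0356]), 0.72)]
tray_knob [(array([ 0.6105, -0.1012,  0.0332]), 0.84)]
tray_floor [(array([ 0.6137, -0.1027,  0.0288]), 0.86), (array([ 0.4259, -0.0642,  0.0119]), 0.37)]
cup1_mid []
finished []
```

View pics/w7.png

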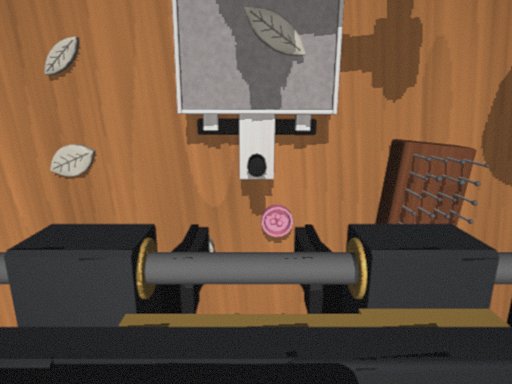

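```bash
python3 -c "
from h import *
z=np.load('w7.npz');P=z['P'].copy()
for n,u,v in (('L',246,8),('R',304,53),('mid',275,30),('floor',210,60)): print(n,P[v,u].round(4))
sub=P[0:60,235:312].reshape(-1,3);q=sub[(sub[:,2]>.0345)&(sub[:,2]<.05)]
print(len(q),q.mean(0).round(4),np.percentile(q[:,2],[50,95]).round(4))
rect=cv2.minAreaRect((q[:,:2]*1000).astype(np.float32));print(rect)
# tray corners
for n,u,v in (('BL',181,111),('BR',335,111),('knob',257,166)): print(n,P[v,u].round(4))
"
```

```text
L [ 0.6094 -0.0519  0.0369]
R [ 0.6565 -0.093   0.0376]
mid [ 0.6326 -0.072   0.0386]
floor [ 0.5726 -0.0894  0.0309]
1692 [ 0.6325 -0.0723  0.0379] [0.0379 0.0393]
((633.1033935546875, -72.38324737548828), (26.03847885131836, 64.8727035522461), 47.768272399902344)
BL [ 0.5405 -0.1312  0.0353]
BR [ 0.6825 -0.1455  0.0341]
knob [ 0.6058 -0.1851  0.0608]
```

```bash
python3 -c "
from h import *
mvp([.633,-.0724,.10],.85)"
```

```text
t 12.82 tip [ 0.6006 -0.2017  0.1994] F [-0.5 -0.1  0.4] op 0.0436 yaw_y -0.099 q6 -0.35
shift [0.657 0.101 0.498] turn [-0.008 -0.011 -1.899]
```

>>> drive_tool(motion="0.2 0.03 0.05 0 0 -0.35;0.4 0.07 0.15 0 0 -0.7;0.65 0.1 0.25 0 0 -1;0.65 0.1 0.25 0 0 -1;0.65 0.1 0.25 0 0 -1")

```text
time: 13.45
tcp_pos: [0.633, -0.0744, 0.1118]
ee_rot: [-0.003, 0.552, 0.834, -0.0]
contact_force: [0.8, -1.1, -0.5]
opening: 0.0433
```

```bash
python3 -c "
from h import *
mvp([.633,-.0724,.08],.85)"
```

```text
t 13.45 tip [ 0.6332 -0.0745  0.1498] F [ 0.8 -1.1 -0.5] op 0.0433 yaw_y 0.4 q6 -0.64
shift [0.007 0.005 0.349] turn [-0.006 -0.012 -0.9  ]
```

>>> drive_tool(motion="0 0 0.1 0 -0.01 -0.35;0.007 0.005 0.2 0 -0.01 -0.7;0.007 0.005 0.35 0 -0.01 -0.9;0.007 0.005 0.35 0 -0.01 -0.9;0.007 0.005 0.35 0 -0.01 -0.9", gripper=0.05)

```text
time: 14.08
tcp_pos: [0.6339, -0.0737, 0.0434]
ee_rot: [-0.0, 0.354, 0.935, -0.001]
contact_force: [0.1, -0.3, -0.1]
opening: 0.0456
```

```bash
python3 -c "
from h import *
mvp([.633,-.0724,.0325],.85)
s,im,d=snap('wrist','w8.png')"
```

```text
t 14.07 tip [ 0.6339 -0.0736  0.0814] F [ 0.1 -0.3 -0.1] op 0.0456 yaw_y 0.847 q6 -1.08
shift [0.008 0.002 0.244] turn [-0.003  0.    -0.007]
```

View pics/w8.png

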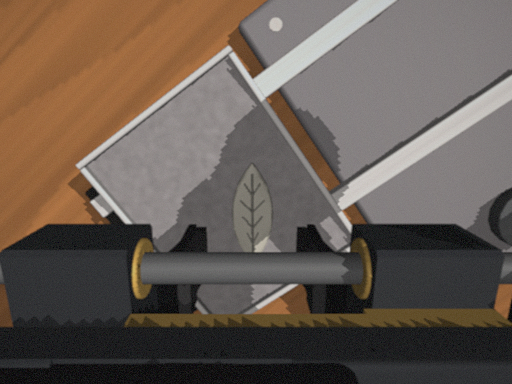

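>>> drive_tool(motion="0.008 0.002 0.12 0 0 -0.007;0.008 0.002 0.244 0 0 -0.007;0.008 0.002 0.244 0 0 -0.007;0.008 0.002 0.244 0 0 -0.007")

```text
time: 14.62
tcp_pos: [0.6344, -0.0727, -0.0035]
ee_rot: [0.001, 0.353, 0.936, -0.001]
contact_force: [-0.3, -0.3, 0.7]
opening: 0.0455
```

>>> drive_tool(motion="0 0 0 0 0 0;0 0 0 0 0 0;0 0 0 0 0 0;0 0 0 0 0 0", gripper=-1, newtons=20)

```text
time: 15.12
tcp_pos: [0.6345, -0.0727, -0.0032]
ee_rot: [0.001, 0.353, 0.936, -0.001]
contact_force: [-0.5, -0.3, 1.8]
opening: 0.0254
```

>>> drive_tool(motion="0 0 -0.15 0 0 0;0 0 -0.3 0 0 0;0 0 -0.45 0 0 0;0 0 -0.45 0 0 0")

```text
time: 15.62
tcp_pos: [0.6366, -0.073, 0.0898]
ee_rot: [0.004, 0.353, 0.936, -0.0]
contact_force: [-0.0, 0.4, 0.1]
opening: 0.0248
```

```bash
python3 -c "
from h import *
mvp([.409,.215,.15],1.571)
s,im,d=snap('wrist','w9.png')"
```

```text
t 15.62 tip [ 0.6363 -0.0729  0.1278] F [-0.   0.4  0.1] op 0.0248 yaw_y 0.85 q6 -1.09
shift [ 1.804  0.331 -0.125] turn [-1.000e-03  1.700e-02 -1.442e+00]
```

View pics/w9.png

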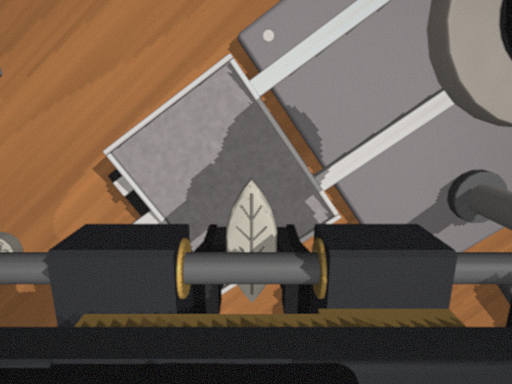

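>>> drive_tool(motion="0.25 -0.13 -0.1 0 0 -0.1;0.5 -0.26 -0.1 0 0 -0.3;0.77 -0.39 -0.1 0 0 -0.6;0.77 -0.39 -0.1 0 0 -0.7;0.77 -0.39 -0.1 0 0 -0.7")

```text
time: 16.3
tcp_pos: [0.4666, -0.0292, 0.1055]
ee_rot: [0.002, 0.185, 0.983, -0.001]
contact_force: [0.2, -0.4, -0.2]
opening: 0.0254
```

```bash
python3 -c "
from h import *
mvp([.38,.12,.17],1.571)"
```

```text
t 16.3 tip [ 0.4665 -0.0291  0.1435] F [ 0.2 -0.4 -0.2] op 0.0254 yaw_y 1.199 q6 -1.43
shift [ 0.674  0.538 -0.135] turn [-0.004  0.006 -0.743]
```

```bash
python3 -c "
from h import *
mvp([.48,.16,.19],1.571)"
```

```text
t 16.3 tip [ 0.4665 -0.0291  0.1435] F [ 0.2 -0.4 -0.2] op 0.0254 yaw_y 1.199 q6 -1.43
shift [ 0.28   0.906 -0.235] turn [-0.004  0.006 -0.743]
```

>>> drive_tool(motion="0.1 0.3 -0.23 0 0 -0.3;0.2 0.6 -0.23 0 0 -0.6;0.28 0.9 -0.23 0 0 -0.74;0.28 0.9 -0.23 0 0 -0.74;0.28 0.9 -0.23 0 0 -0.74")

```text
time: 16.92
tcp_pos: [0.4797, 0.1592, 0.1503]
ee_rot: [0.001, 0.0, 1.0, -0.002]
contact_force: [-0.0, -1.0, -0.1]
opening: 0.0251
```

```bash
python3 -c "
from h import *
mvp([.48,.215,.19],1.571)
s,im,d=snap('wrist','w10.png');P=cloud('wrist',s,d);np.savez('w10.npz',im=im,P=P)
for n in ['finished','oval_done_mid','leaf_mid']: print(n,rec('wrist',s,n))"
```

```text
t 16.93 tip [0.4796 0.1593 0.1883] F [-0.  -1.  -0.1] op 0.0251 yaw_y 1.57 q6 -1.4
shift [-0.001  0.279 -0.01 ] turn [-0.006  0.003 -0.002]
finished [(array([ 0.6108, -0.0772,  0.0299]), 0.74), (array([0.3987, 0.2311, 0.0114]), 0.58)]
oval_done_mid []
leaf_mid [(array([0.4686, 0.1597, 0.1883]), 0.94)]
```

View pics/w10.png

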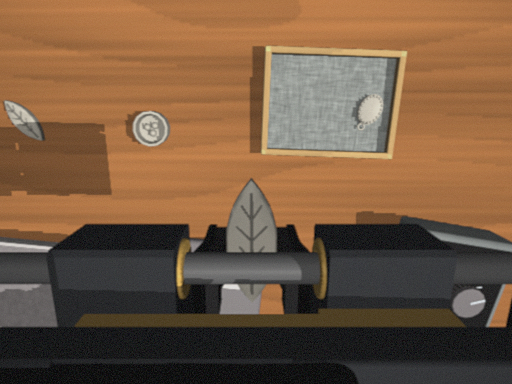

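```bash
python3 -c "
from h import *
P=np.load('w10.npz')['P']
for n,u,v in (('TL',267,49),('TR',403,54),('BL',264,151),('BR',392,154),('oval',369,110),('floor',300,100),('c4',151,128),('c4top',151,113)): print(n,P[v,u].round(4))
sub=P[100:140,135:170].reshape(-1,3);print(np.percentile(sub[:,2],[5,50,95]).round(4))
"
```

```text
TL [0.3605 0.173  0.0143]
TR [0.3652 0.2971 0.0156]
BL [0.4538 0.1711 0.0139]
BR [0.4565 0.2963 0.0162]
oval [0.4148 0.2713 0.0127]
floor [0.4053 0.206  0.0053]
c4 [0.4319 0.0592 0.0065]
c4top [0.4173 0.0623 0.0131]
[-0.0004  0.0061  0.0146]
```

```bash
python3 -c "
from h import *
mvp([.409,.215,.05],1.571)"
```

```text
t 17.12 tip [0.4796 0.1575 0.1887] F [ 0.2  0.7 -0. ] op 0.0249 yaw_y 1.567 q6 -1.4
shift [0.356 0.289 0.692] turn [-0.006  0.004 -0.008]
```

>>> drive_tool(motion="0.18 0.15 0.2 0 0 0;0.356 0.289 0.4 0 0 0;0.356 0.289 0.69 0 0 -0.01;0.356 0.289 0.69 0 0 -0.01;0.356 0.289 0.69 0 0 -0.01")

```text
time: 17.75
tcp_pos: [0.4108, 0.2147, 0.0141]
ee_rot: [0.002, 0.0, 1.0, -0.001]
contact_force: [0.3, 0.3, -0.3]
opening: 0.0251
```

```bash
python3 -c "
from h import *
mvp([.409,.215,.0105],1.571)"
```

```text
t 17.75 tip [0.4106 0.2148 0.0521] F [ 0.3  0.3 -0.3] op 0.0251 yaw_y 1.57 q6 -1.25
shift [0.01  0.002 0.208] turn [-0.005  0.008 -0.002]
```

>>> drive_tool(motion="0.01 0 0.1 0 0 0;0.01 0 0.208 0 0 0;0.01 0 0.208 0 0 0;0.01 0 0.208 0 0 0")

```text
time: 18.25
tcp_pos: [0.4112, 0.2149, -0.0253]
ee_rot: [0.004, 0.001, 1.0, -0.001]
contact_force: [0.6, -0.3, -1.0]
opening: 0.0252
```

```bash
python3 -c "
from h import *
tip()"
```

```text
t 18.25 tip [0.4109 0.2149 0.0127] F [ 0.6 -0.3 -1. ] op 0.0252 yaw_y 1.569 q6 -1.25
```

>>> drive_tool(motion="0 0 0.012 0 0 0;0 0 0.012 0 0 0")

```text
time: 18.5
tcp_pos: [0.4121, 0.2151, -0.0268]
ee_rot: [0.005, 0.001, 1.0, -0.0]
contact_force: [-0.3, 1.2, -0.3]
opening: 0.025
```

>>> drive_tool(motion="0 0 0 0 0 0;0 0 0 0 0 0;0 0 -0.2 0 0 0;0 0 -0.5 0 0 0;0 0 -0.7 0 0 0", gripper=-0.17)

```text
time: 19.12
tcp_pos: [0.4117, 0.2155, 0.1159]
ee_rot: [0.006, 0.001, 1.0, 0.0]
contact_force: [0.5, 0.6, -0.0]
opening: 0.036
```

```bash
python3 -c "
from h import *
tip()
s,im,d=snap('wrist','w11.png')
mvp([.431,.060,.10],1.571)
s,im,d=snap('scene','s11.png');cv2.imwrite('pics/s11z.png',cv2.resize(im[170:300,100:440,::-1],None,fx=2.3,fy=2.3))"
```

```text
t 19.12 tip [0.4112 0.2155 0.1539] F [ 0.5  0.6 -0. ] op 0.036 yaw_y 1.569 q6 -1.25
t 19.18 tip [0.414  0.2166 0.1591] F [3.4 2.4 3.6] op 0.0358 yaw_y 1.569 q6 -1.25
shift [-0.077 -0.784  0.295] turn [ 0.005  0.037 -0.003]
```

View pics/w11.png

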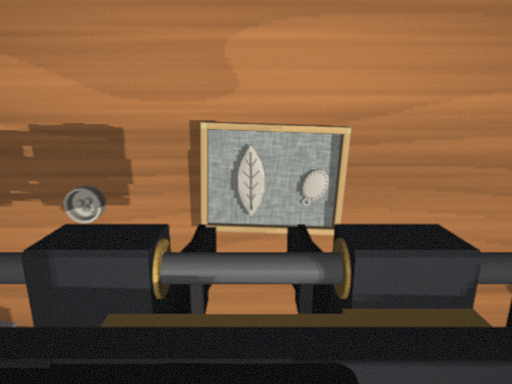

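View pics/s11z.png

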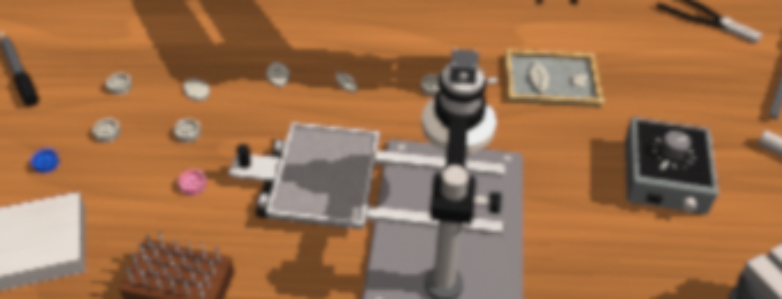

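```bash
cat >> h.py <<'E'
def cupfit(P,im,c,r=.03,zt=(.009,.02)):
    q=P.reshape(-1,3);k=(np.hypot(q[:,0]-c[0],q[:,1]-c[1])<r)&(q[:,2]>zt[0])&(q[:,2]<zt[1]);q=q[k]
    from scipy.optimize import least_squares
    f=lambda p:np.hypot(q[:,0]-p[0],q[:,1]-p[1])-p[2]
    o=least_squares(f,[c[0],c[1],.016],loss='soft_l1',f_scale=.001)
    return o.x.round(4),len(q),np.median(q[:,2]).round(4)
E
python3 -c "
from h import *
s,im,d=snap('wrist');P=cloud('wrist',s,d)
print(cupfit(P,im,(.431,.06)));tip()
s,im,d=snap('side');P=cloud('side',s,d)
for c in ((.431,.06),(.446,-.4),(.535,-.39),(.531,-.284)): print(cupfit(P,im,c))
mvp([.431,.060,.12],-.1)
"
```

```text
(array([0.4313, 0.0615, 0.0149]), 630, np.float64(0.0132))
t 19.27 tip [0.4124 0.216  0.1539] F [ 0.  -0.5 -1.3] op 0.0361 yaw_y 1.569 q6 -1.25
(array([0.4321, 0.0597, 0.0153]), 52, np.float64(0.0125))
(array([ 0.443 , -0.3991,  0.015 ]), 121, np.float64(0.0121))
(array([ 0.5338, -0.3921,  0.0151]), 107, np.float64(0.0129))
(array([ 0.5308, -0.2798,  0.0152]), 84, np.float64(0.0119))
t 19.32 tip [0.411  0.2155 0.1519] F [-0.6  0.3  0.1] op 0.0363 yaw_y 1.569 q6 -1.25
shift [-0.097 -0.777  0.161] turn [0.018 0.017 3.338]
```

>>> drive_tool(motion="0 -0.25 0 0 0 0.35;-0.05 -0.5 0 0 0 0.7;-0.1 -0.78 0.1 0.02 0.02 1;-0.1 -0.78 0.16 0.02 0.02 1;-0.1 -0.78 0.16 0.02 0.02 1", gripper=0.2)

```text
time: 19.95
tcp_pos: [0.429, 0.0596, 0.0795]
ee_rot: [-0.002, 0.248, 0.969, -0.004]
contact_force: [-0.6, 0.7, -0.1]
opening: 0.0521
```

```bash
python3 -c "
from h import *
mvp([.4315,.061,.06],.57)"
```

```text
t 19.95 tip [0.4293 0.0599 0.1175] F [-0.6  0.7 -0.1] op 0.0521 yaw_y 1.069 q6 -1.1
shift [-0.008  0.015  0.287] turn [-0.019 -0.001  0.998]
```

>>> drive_tool(motion="0 0 0.1 0 0 0.35;-0.01 0.015 0.2 -0.02 0 0.7;-0.01 0.015 0.29 -0.02 0 1;-0.01 0.015 0.29 -0.02 0 1;-0.01 0.015 0.29 -0.02 0 1")

```text
time: 20.58
tcp_pos: [0.4321, 0.0618, 0.022]
ee_rot: [-0.0, 0.478, 0.878, 0.0]
contact_force: [-0.3, 0.3, 0.3]
opening: 0.0523
```

```bash
python3 -c "
from h import *
mvp([.4315,.061,.004],.57)
s,im,d=snap('wrist','w12.png')"
```

```text
t 20.57 tip [0.4321 0.0618 0.06  ] F [-0.3  0.3  0.3] op 0.0523 yaw_y 0.574 q6 -0.61
shift [-0.002 -0.005  0.28 ] turn [ 0.001 -0.001  0.008]
```

View pics/w12.png

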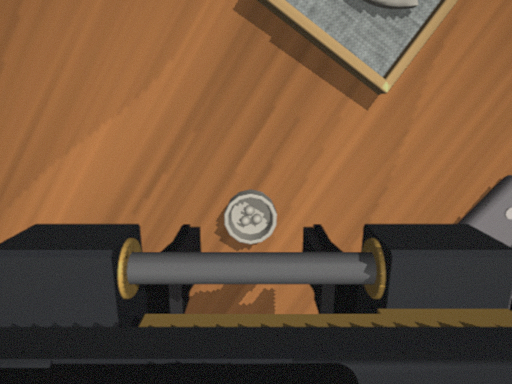

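>>> drive_tool(motion="0 -0.005 0.14 0 0 0;0 -0.005 0.28 0 0 0;0 -0.005 0.28 0 0 0;0 -0.005 0.28 0 0 0")

```text
time: 21.12
tcp_pos: [0.4323, 0.0612, -0.0329]
ee_rot: [0.001, 0.478, 0.878, 0.001]
contact_force: [0.1, 0.7, -1.1]
opening: 0.0523
```

>>> drive_tool(motion="0 0 0 0 0 0;0 0 0 0 0 0;0 0 0 0 0 0;0 0 0 0 0 0", gripper=-1)

```text
time: 21.62
tcp_pos: [0.4325, 0.0612, -0.0327]
ee_rot: [0.001, 0.478, 0.878, 0.001]
contact_force: [-0.1, 0.3, 2.8]
opening: 0.0329
```

>>> drive_tool(motion="0 0 -0.2 0 0 0;0 0 -0.4 0 0 0;0 0 -0.5 0 0 0;0 0 -0.5 0 0 0")

```text
time: 22.12
tcp_pos: [0.4338, 0.0611, 0.0688]
ee_rot: [0.003, 0.478, 0.878, 0.002]
contact_force: [0.1, -0.2, -1.2]
opening: 0.0332
```

```bash
python3 -c "
from h import *
mvp([.586,-.061,.11],-.1)"
```

```text
t 22.12 tip [0.4336 0.0611 0.1068] F [ 0.1 -0.2 -1.2] op 0.0332 yaw_y 0.574 q6 -0.62
shift [-0.926  0.307 -0.011] turn [0.013 0.002 1.349]
```

>>> drive_tool(motion="-0.25 0.1 0 0 0 0.35;-0.5 0.2 0 0 0 0.7;-0.75 0.25 0 0 0 1;-0.92 0.3 0 0 0 1;-0.92 0.3 0 0 0 1")

```text
time: 22.75
tcp_pos: [0.5844, -0.0624, 0.0675]
ee_rot: [0.001, 0.681, 0.732, 0.002]
contact_force: [0.2, 0.8, -0.2]
opening: 0.0334
```

```bash
python3 -c "
from h import *
mvp([.586,-.061,.07],-.1)"
```

```text
t 22.75 tip [ 0.5842 -0.0625  0.1055] F [ 0.2  0.8 -0.2] op 0.0334 yaw_y 0.072 q6 -0.31
shift [0.007 0.008 0.177] turn [ 0.009 -0.002  0.344]
```

>>> drive_tool(motion="0 0 0.05 0 0 0.34;0.007 0.008 0.177 0.01 0 0.34;0.007 0.008 0.177 0.01 0 0.34;0.007 0.008 0.177 0.01 0 0.34")

```text
time: 23.25
tcp_pos: [0.5854, -0.0603, 0.0319]
ee_rot: [-0.001, 0.741, 0.672, -0.0]
contact_force: [0.1, -0.7, -0.1]
opening: 0.0329
```

```bash
python3 -c "
from h import *
mvp([.586,-.061,.0355],-.1)
s,im,d=snap('wrist','w13.png')
s,im,d=snap('side','s13.png')"
```

```text
t 23.25 tip [ 0.5854 -0.0604  0.0699] F [ 0.1 -0.7 -0.1] op 0.0329 yaw_y -0.097 q6 -0.14
shift [-0.003  0.004  0.172] turn [-0.004 -0.002  0.006]
```

View pics/w13.png

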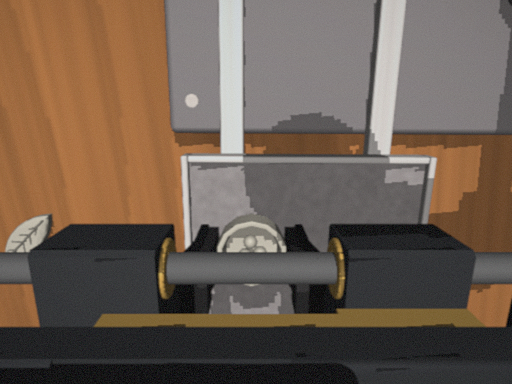

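View pics/s13.png

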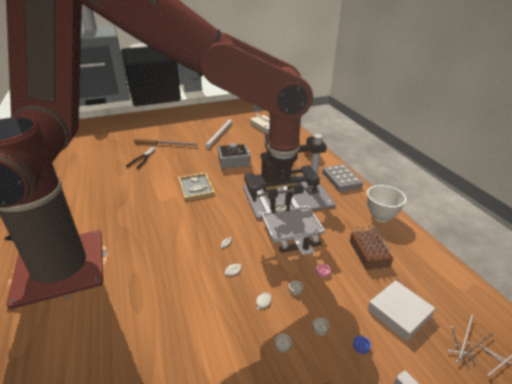

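>>> drive_tool(motion="0 0.004 0.09 0 0 0;0 0.004 0.172 0 0 0;0 0.004 0.172 0 0 0;0 0.004 0.172 0 0 0")

```text
time: 23.85
tcp_pos: [0.5866, -0.0607, -0.002]
ee_rot: [-0.001, 0.741, 0.672, -0.0]
contact_force: [0.2, 0.5, 0.1]
opening: 0.0334
```

```bash
python3 -c "
from h import *
mvp([.586,-.061,.0355],-.1)"
```

```text
t 23.85 tip [ 0.5866 -0.0607  0.036 ] F [0.2 0.5 0.1] op 0.0334 yaw_y -0.097 q6 -0.14
shift [-0.002 -0.003  0.002] turn [-0.002 -0.002  0.005]
```

>>> drive_tool(motion="0 0 0.005 0 0 0;0 0 0.005 0 0 0;0 0 -0.1 0 0 0;0 0 -0.3 0 0 0;0 0 -0.5 0 0 0", gripper=-0.06)

```text
time: 24.48
tcp_pos: [0.5864, -0.0608, 0.099]
ee_rot: [-0.001, 0.741, 0.672, -0.0]
contact_force: [1.0, -1.3, 0.2]
opening: 0.0411
```

```bash
python3 -c "
from h import *
mvp([.531,-.280,.15],-.1)"
```

```text
t 24.48 tip [ 0.5864 -0.0608  0.137 ] F [ 1.  -1.3  0.2] op 0.0411 yaw_y -0.097 q6 -0.14
shift [-1.118 -0.169 -0.066] turn [-0.004 -0.002  0.005]
```

>>> drive_tool(motion="-0.3 -0.05 -0.06 0 0 0;-0.6 -0.1 -0.06 0 0 0;-0.9 -0.15 -0.06 0 0 0;-1 -0.17 0 0 0 0;-1 -0.17 0 0 0 0", gripper=0.2)

```text
time: 25.1
tcp_pos: [0.5317, -0.2569, 0.0975]
ee_rot: [-0.002, 0.742, 0.671, -0.0]
contact_force: [-0.2, 0.2, 0.1]
opening: 0.0521
```

```bash
python3 -c "
from h import *
mvp([.531,-.280,.06],-.1)
s,im,d=snap('wrist','w14.png');P=cloud('wrist',s,d)
print(cupfit(P,im,(.531,-.28)))
for c in ((.586,-.061),):print(cupfit(P,im,c,zt=(.038,.05)))"
```

```text
t 25.1 tip [ 0.5319 -0.257   0.1355] F [-0.2  0.2  0.1] op 0.0521 yaw_y -0.1 q6 -0.48
shift [-0.116  0.009  0.377] turn [-0.008 -0.005 -0.   ]
(array([ 0.5319, -0.2787,  0.0147]), 608, np.float64(0.0134))
(array([ 0.586, -0.061,  0.016]), 0, np.float64(nan))
  return _methods._mean(a, axis=axis, dtype=dtype,
  ret = ret.dtype.type(ret / rcount)
```

View pics/w14.png

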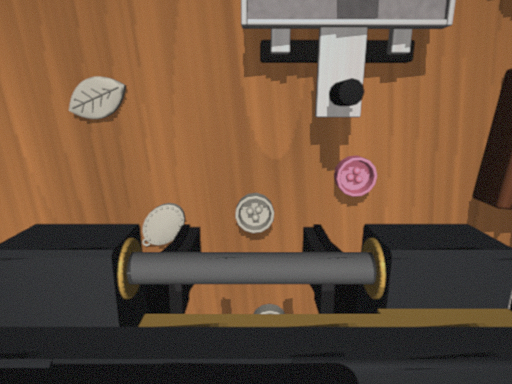

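>>> drive_tool(motion="-0.11 0.01 0.2 0 0 0;-0.11 0.01 0.4 0 0 0;-0.11 0.01 0.4 0 0 0;-0.11 0.01 0.4 0 0 0")

```text
time: 25.65
tcp_pos: [0.5333, -0.2769, 0.0193]
ee_rot: [-0.001, 0.741, 0.672, 0.0]
contact_force: [0.8, -0.6, 0.5]
opening: 0.0522
```

```bash
python3 -c "
from h import *
mvp([.532,-.279,.0045],-.1)"
```

```text
t 25.65 tip [ 0.5334 -0.277   0.0573] F [ 0.8 -0.6  0.5] op 0.0522 yaw_y -0.097 q6 -0.51
shift [-0.011 -0.005  0.264] turn [-0.004 -0.004  0.006]
```

>>> drive_tool(motion="-0.01 -0.005 0.13 0 0 0;-0.01 -0.005 0.264 0 0 0;-0.01 -0.005 0.264 0 0 0;-0.01 -0.005 0.264 0 0 0")

```text
time: 26.15
tcp_pos: [0.5335, -0.2793, -0.0313]
ee_rot: [-0.0, 0.74, 0.672, 0.0]
contact_force: [0.2, -0.2, 0.1]
opening: 0.0522
```

>>> drive_tool(motion="0 0 0 0 0 0;0 0 0 0 0 0;0 0 0 0 0 0;0 0 0 0 0 0", gripper=-1)

```text
time: 26.65
tcp_pos: [0.5338, -0.2795, -0.0305]
ee_rot: [0.0, 0.74, 0.672, 0.0]
contact_force: [-1.2, 1.3, 5.8]
opening: 0.0333
```

>>> drive_tool(motion="0 0 -0.2 0 0 0;0 0 -0.4 0 0 0;0 0 -0.55 0 0 0;0 0 -0.55 0 0 0")

```text
time: 27.15
tcp_pos: [0.5356, -0.2809, 0.0824]
ee_rot: [0.003, 0.74, 0.672, 0.001]
contact_force: [-0.1, 0.6, -0.2]
opening: 0.0327
```

```bash
python3 -c "
from h import *
mvp([.6495,-.068,.11],-.1)"
```

```text
t 27.15 tip [ 0.5354 -0.2808  0.1203] F [-0.1  0.6 -0.2] op 0.0327 yaw_y -0.097 q6 -0.52
shift [1.114 0.464 0.052] turn [0.012 0.005 0.007]
```

>>> drive_tool(motion="0.25 0.1 -0.02 0 0 0;0.5 0.2 -0.02 0.01 0 0;0.75 0.3 0 0.01 0 0;1 0.42 0 0.01 0 0;1 0.46 0 0.01 0 0")

```text
time: 27.78
tcp_pos: [0.6463, -0.0865, 0.0798]
ee_rot: [-0.0, 0.739, 0.674, -0.001]
contact_force: [-1.0, -0.4, -0.8]
opening: 0.0332
```

```bash
python3 -c "
from h import *
mvp([.6495,-.068,.07],-.1)"
```

```text
t 27.77 tip [ 0.6464 -0.0865  0.1178] F [-1.  -0.4 -0.8] op 0.0332 yaw_y -0.092 q6 -0.16
shift [0.094 0.008 0.239] turn [-0.004  0.002  0.016]
```

>>> drive_tool(motion="0.09 0.008 0.12 0 0 0.016;0.094 0.008 0.239 0 0 0.016;0.094 0.008 0.239 0 0 0.016;0.094 0.008 0.239 0 0 0.016")

```text
time: 28.28
tcp_pos: [0.6494, -0.0689, 0.032]
ee_rot: [-0.001, 0.742, 0.671, -0.001]
contact_force: [0.4, -0.5, -0.5]
opening: 0.0333
```

```bash
python3 -c "
from h import *
mvp([.6495,-.068,.0385],-.1)"
```

```text
t 28.27 tip [ 0.6495 -0.0688  0.07  ] F [ 0.4 -0.5 -0.5] op 0.0333 yaw_y -0.101 q6 -0.12
shift [0.005 0.    0.158] turn [-0.005  0.002 -0.001]
```

>>> drive_tool(motion="0.005 0 0.08 0 0 0;0.005 0 0.158 0 0 0;0.005 0 0.158 0 0 0;0.005 0 0.158 0 0 0")

```text
time: 28.78
tcp_pos: [0.6489, -0.0678, -0.0001]
ee_rot: [-0.001, 0.742, 0.671, -0.002]
contact_force: [-0.0, 0.1, 0.6]
opening: 0.0333
```

```bash
python3 -c "
from h import *
mvp([.6495,-.068,.0375],-.1)"
```

```text
t 28.77 tip [ 0.649  -0.0678  0.0379] F [-0.   0.1  0.6] op 0.0333 yaw_y -0.101 q6 -0.12
shift [-0.001  0.003  0.002] turn [-0.007  0.002 -0.001]
```

>>> drive_tool(motion="0 0 0.006 0 0 0;0 0 0.006 0 0 0")

```text
time: 29.02
tcp_pos: [0.6487, -0.0678, -0.0015]
ee_rot: [-0.001, 0.742, 0.671, -0.002]
contact_force: [-0.5, 1.0, -1.0]
opening: 0.0331
```

>>> drive_tool(motion="0 0 0 0 0 0;0 0 0 0 0 0;0 0 -0.1 0 0 0;0 0 -0.3 0 0 0;0 0 -0.5 0 0 0", gripper=-0.06)

```text
time: 29.65
tcp_pos: [0.6493, -0.0677, 0.1011]
ee_rot: [-0.001, 0.742, 0.671, -0.001]
contact_force: [0.3, 0.6, -0.2]
opening: 0.0411
```

```bash
python3 -c "
from h import *
mvp([.533,-.392,.12],-.1)"
```

```text
t 29.65 tip [ 0.6495 -0.0677  0.1391] F [ 0.3  0.6 -0.2] op 0.0411 yaw_y -0.101 q6 -0.12
shift [-1.672 -0.416  0.099] turn [-0.006  0.002 -0.001]
```

>>> drive_tool(motion="-0.3 -0.1 0 0 0 0;-0.6 -0.2 0 0 0 0;-0.9 -0.3 0 0 0 0;-1 -0.4 0 0 0 0;-1 -0.4 0 0 0 0", gripper=0.2)

```text
time: 30.28
tcp_pos: [0.5488, -0.2609, 0.1033]
ee_rot: [0.0, 0.743, 0.669, -0.001]
contact_force: [0.5, 0.7, -0.1]
opening: 0.0518
```

```bash
python3 -c "
from h import *
mvp([.533,-.375,.12],-.1)
s,im,d=snap('wrist','w15.png');P=cloud('wrist',s,d)
print(cupfit(P,im,(.586,-.061),zt=(.038,.05)),cupfit(P,im,(.65,-.068),zt=(.038,.05)))"
```

```text
t 30.27 tip [ 0.5489 -0.2608  0.1413] F [ 0.5  0.7 -0.1] op 0.0518 yaw_y -0.104 q6 -0.47
shift [-0.575 -0.019  0.108] turn [-0.004  0.004 -0.008]
(array([ 0.586, -0.061,  0.016]), 0, np.float64(nan)) (array([ 0.65 , -0.068,  0.016]), 0, np.float64(nan))
  return _methods._mean(a, axis=axis, dtype=dtype,
  ret = ret.dtype.type(ret / rcount)
```

View pics/w15.png

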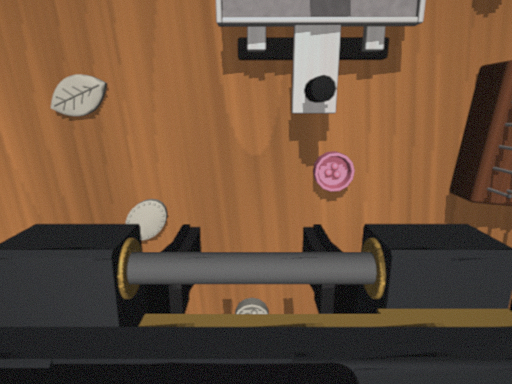

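>>> drive_tool(motion="-0.3 -0.02 0.1 0 0 0;-0.57 -0.02 0.1 0 0 0;-0.57 -0.02 0.1 0 0 0;-0.57 -0.02 0.1 0 0 0")

```text
time: 30.82
tcp_pos: [0.535, -0.3715, 0.0837]
ee_rot: [-0.0, 0.742, 0.67, -0.001]
contact_force: [0.1, -0.6, 0.8]
opening: 0.0524
```

```bash
python3 -c "
from h import *
s,im,d=snap('wrist','w16.png');P=cloud('wrist',s,d)
c=cupfit(P,im,(.533,-.392));print(c)
mvp([c[0][0],c[0][1],.05],-.1)"
```

```text
(array([ 0.5353, -0.3909,  0.0147]), 669, np.float64(0.0134))
t 30.88 tip [ 0.5351 -0.371   0.1216] F [0.5 0.9 0.2] op 0.0515 yaw_y -0.101 q6 -0.62
shift [-0.098  0.012  0.358] turn [-0.002  0.002 -0.002]
```

View pics/w16.png

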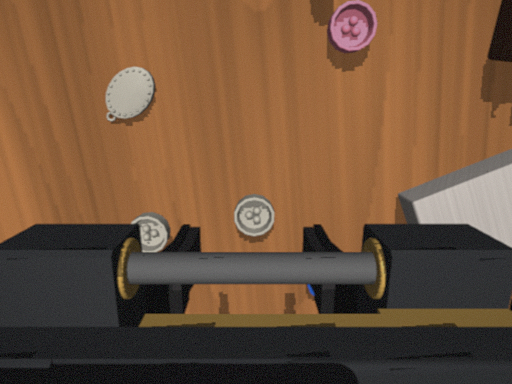

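>>> drive_tool(motion="-0.1 0.01 0.2 0 0 0;-0.1 0.01 0.36 0 0 0;-0.1 0.01 0.36 0 0 0;-0.1 0.01 0.36 0 0 0")

```text
time: 31.38
tcp_pos: [0.5361, -0.3906, 0.0132]
ee_rot: [0.001, 0.741, 0.671, -0.001]
contact_force: [-0.2, 0.1, 0.3]
opening: 0.0519
```

```bash
python3 -c "
from h import *
mvp([.5353,-.391,.004],-.1)"
```

```text
t 31.38 tip [ 0.5361 -0.3905  0.0512] F [-0.2  0.1  0.3] op 0.0519 yaw_y -0.1 q6 -0.65
shift [-0.002 -0.004  0.236] turn [0.001 0.003 0.001]
```

>>> drive_tool(motion="0 -0.004 0.12 0 0 0;0 -0.004 0.24 0 0 0;0 -0.004 0.24 0 0 0;0 -0.004 0.24 0 0 0")

```text
time: 31.88
tcp_pos: [0.5365, -0.3911, -0.0328]
ee_rot: [0.002, 0.741, 0.671, -0.0]
contact_force: [0.1, -0.1, -0.0]
opening: 0.0521
```

>>> drive_tool(motion="0 0 0 0 0 0;0 0 0 0 0 0;0 0 0 0 0 0;0 0 0 0 0 0", gripper=-1)

```text
time: 32.38
tcp_pos: [0.5366, -0.3912, -0.0323]
ee_rot: [0.002, 0.741, 0.671, -0.0]
contact_force: [-0.6, 0.5, 3.8]
opening: 0.0332
```

>>> drive_tool(motion="0 0 -0.2 0 0 0;0 0 -0.4 0 0 0;0 0 -0.55 0 0 0;0 0 -0.55 0 0 0")

```text
time: 32.88
tcp_pos: [0.5382, -0.3925, 0.0809]
ee_rot: [0.005, 0.741, 0.671, -0.0]
contact_force: [0.1, -0.5, -0.4]
opening: 0.0338
```

```bash
python3 -c "
from h import *
mvp([.581,-.113,.11],-.1)"
```

```text
t 32.88 tip [ 0.5379 -0.3922  0.1189] F [ 0.1 -0.5 -0.4] op 0.0338 yaw_y -0.099 q6 -0.65
shift [1.412 0.074 0.035] turn [0.014 0.014 0.002]
```

>>> drive_tool(motion="0.25 0.02 0 0 0 0;0.5 0.04 0 0 0 0;0.75 0.06 0 0.01 0.01 0;1 0.07 0 0.01 0.01 0;1 0.07 0 0.01 0.01 0")

```text
time: 33.5
tcp_pos: [0.5709, -0.1907, 0.0772]
ee_rot: [-0.001, 0.74, 0.673, -0.0]
contact_force: [-0.4, -0.5, 0.5]
opening: 0.0336
```

```bash
python3 -c "
from h import *
mvp([.581,-.113,.08],-.1)"
```

```text
t 33.5 tip [ 0.571  -0.1907  0.1152] F [-0.4 -0.5  0.5] op 0.0336 yaw_y -0.095 q6 -0.36
shift [0.391 0.014 0.176] turn [-0.003 -0.001  0.01 ]
```

>>> drive_tool(motion="0.2 0.01 0 0 0 0.01;0.39 0.014 0.17 0 0 0.01;0.39 0.014 0.17 0 0 0.01;0.39 0.014 0.17 0 0 0.01")

```text
time: 34.0
tcp_pos: [0.5805, -0.1142, 0.0423]
ee_rot: [-0.001, 0.742, 0.671, -0.001]
contact_force: [0.5, -0.0, 0.3]
opening: 0.0333
```

```bash
python3 -c "
from h import *
mvp([.581,-.113,.036],-.1)
s,im,d=snap('wrist','w17.png');P=cloud('wrist',s,d)
for c in ((.586,-.061),(.65,-.068)):print(cupfit(P,im,c,zt=(.039,.05)))"
```

```text
t 34.0 tip [ 0.5806 -0.1142  0.0803] F [ 0.5 -0.   0.3] op 0.0333 yaw_y -0.1 q6 -0.23
shift [0.006 0.002 0.222] turn [-0.005  0.    -0.   ]
(array([ 0.5869, -0.0612,  0.0144]), 1384, np.float64(0.0435))
(array([ 0.6482, -0.0676,  0.0147]), 1504, np.float64(0.0434))
```

View pics/w17.png

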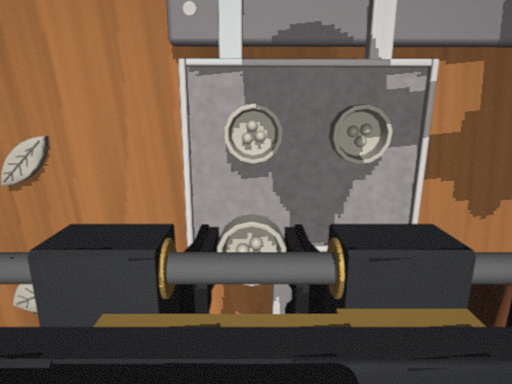

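>>> drive_tool(motion="0.006 0 0.11 0 0 0;0.006 0 0.222 0 0 0;0.006 0 0.222 0 0 0;0.006 0 0.222 0 0 0")

```text
time: 34.55
tcp_pos: [0.5819, -0.1146, -0.0001]
ee_rot: [0.0, 0.742, 0.67, -0.0]
contact_force: [-0.5, -0.1, -1.4]
opening: 0.0334
```

```bash
python3 -c "
from h import *
mvp([.581,-.113,.0355],-.1)"
```

```text
t 34.55 tip [ 0.5819 -0.1146  0.0379] F [-0.5 -0.1 -1.4] op 0.0334 yaw_y -0.102 q6 -0.22
shift [ 0.007 -0.005  0.012] turn [ 0.     0.001 -0.004]
```

>>> drive_tool(motion="0.005 -0.005 0.012 0 0 0;0.005 -0.005 0.012 0 0 0")

```text
time: 34.8
tcp_pos: [0.5812, -0.1136, -0.0019]
ee_rot: [0.001, 0.742, 0.67, -0.0]
contact_force: [-1.2, 0.4, -0.9]
opening: 0.0335
```

>>> drive_tool(motion="0 0 0 0 0 0;0 0 0 0 0 0;0 0 -0.1 0 0 0;0 0 -0.3 0 0 0;0 0 -0.5 0 0 0", gripper=-0.06)

```text
time: 35.42
tcp_pos: [0.5813, -0.1136, 0.1005]
ee_rot: [0.001, 0.742, 0.67, 0.0]
contact_force: [-0.0, -0.4, 0.0]
opening: 0.0408
```

```bash
python3 -c "
from h import *
tip()
mvp([.445,-.38,.12],-.1)"
```

```text
t 35.42 tip [ 0.5813 -0.1135  0.1385] F [-0.  -0.4  0. ] op 0.0408 yaw_y -0.102 q6 -0.22
t 35.42 tip [ 0.5813 -0.1135  0.1385] F [-0.  -0.4  0. ] op 0.0408 yaw_y -0.102 q6 -0.22
shift [-1.395 -0.543  0.093] turn [ 0.003  0.002 -0.004]
```

>>> drive_tool(motion="-0.3 -0.1 0 0 0 0;-0.6 -0.25 0 0 0 0;-0.9 -0.4 0 0 0 0;-1 -0.54 0 0 0 0;-1 -0.54 0 0 0 0", gripper=0.2)

```text
time: 36.05
tcp_pos: [0.4519, -0.3037, 0.102]
ee_rot: [0.002, 0.744, 0.669, -0.0]
contact_force: [-0.1, 0.0, -0.0]
opening: 0.0526
```

>>> drive_tool(motion="-0.2 0 0.05 0 0 0;-0.4 0 0.1 0 0 0;-0.4 0 0.1 0 0 0;-0.4 0 0.1 0 0 0")

```text
time: 36.55
tcp_pos: [0.4442, -0.3826, 0.0828]
ee_rot: [0.002, 0.743, 0.669, 0.0]
contact_force: [-0.0, 0.9, -0.2]
opening: 0.0521
```

```bash
python3 -c "
from h import *
s,im,d=snap('wrist','w18.png');P=cloud('wrist',s,d)
c=cupfit(P,im,(.444,-.399));print(c)
mvp([c[0][0],c[0][1],.05],-.1)"
```

```text
(array([ 0.4442, -0.3978,  0.0147]), 683, np.float64(0.0135))
t 36.6 tip [ 0.4442 -0.3822  0.1208] F [-0.6  0.2  0.3] op 0.0526 yaw_y -0.105 q6 -0.74
shift [-0.076  0.007  0.354] turn [ 0.005  0.004 -0.01 ]
```

View pics/w18.png

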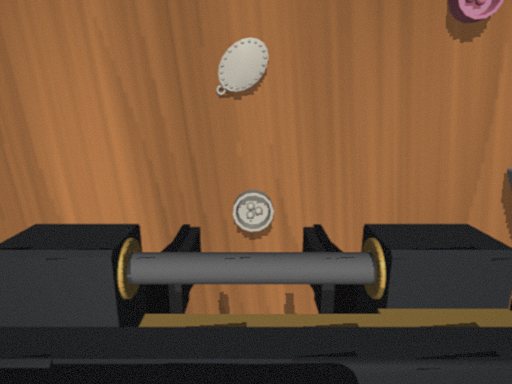

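>>> drive_tool(motion="-0.076 0.007 0.18 0 0 -0.01;-0.076 0.007 0.35 0 0 -0.01;-0.076 0.007 0.35 0 0 -0.01;-0.076 0.007 0.35 0 0 -0.01")

```text
time: 37.1
tcp_pos: [0.4453, -0.3976, 0.0144]
ee_rot: [0.002, 0.741, 0.671, 0.0]
contact_force: [0.6, 0.9, 1.0]
opening: 0.0523
```

```bash
python3 -c "
from h import *
mvp([.4442,-.398,.004],-.1)"
```

```text
t 37.1 tip [ 0.4452 -0.3975  0.0524] F [0.6 0.9 1. ] op 0.0523 yaw_y -0.099 q6 -0.76
shift [-0.002 -0.006  0.242] turn [0.008 0.006 0.002]
```

>>> drive_tool(motion="0 -0.006 0.12 0 0 0;0 -0.006 0.25 0 0 0;0 -0.006 0.25 0 0 0;0 -0.006 0.25 0 0 0")

```text
time: 37.6
tcp_pos: [0.4454, -0.3985, -0.0337]
ee_rot: [0.004, 0.741, 0.671, 0.0]
contact_force: [0.3, 0.7, 0.3]
opening: 0.0523
```

>>> drive_tool(motion="0 0 0 0 0 0;0 0 0 0 0 0;0 0 0 0 0 0;0 0 0 0 0 0", gripper=-1)

```text
time: 38.1
tcp_pos: [0.4455, -0.3986, -0.0334]
ee_rot: [0.004, 0.741, 0.671, 0.0]
contact_force: [-0.6, 1.1, 3.6]
opening: 0.0331
```

>>> drive_tool(motion="0 0 -0.2 0 0 0;0 0 -0.4 0 0 0;0 0 -0.55 0 0 0;0 0 -0.55 0 0 0")

```text
time: 38.6
tcp_pos: [0.4464, -0.3998, 0.0795]
ee_rot: [0.007, 0.741, 0.671, 0.0]
contact_force: [-0.7, -0.4, -0.9]
opening: 0.0336
```

```bash
python3 -c "
from h import *
mvp([.6445,-.119,.12],-.1)"
```

```text
t 38.6 tip [ 0.4461 -0.3994  0.1175] F [-0.7 -0.4 -0.9] op 0.0336 yaw_y -0.099 q6 -0.76
shift [ 1.494  0.847 -0.017] turn [0.02  0.018 0.003]
```

>>> drive_tool(motion="0.25 0.14 0 0 0 0;0.5 0.28 0 0.01 0.01 0;0.75 0.42 0 0.02 0.02 0;1 0.56 0 0.02 0.02 0;1 0.56 0 0.02 0.02 0")

```text
time: 39.22
tcp_pos: [0.5782, -0.2075, 0.0765]
ee_rot: [-0.002, 0.739, 0.673, 0.0]
contact_force: [-0.1, -0.3, -0.8]
opening: 0.0335
```

```bash
python3 -c "
from h import *
mvp([.6445,-.119,.10],-.1)"
```

```text
t 39.23 tip [ 0.5783 -0.2076  0.1145] F [-0.1 -0.3 -0.8] op 0.0335 yaw_y -0.093 q6 -0.38
shift [0.471 0.289 0.073] turn [-0.005 -0.006  0.013]
```

>>> drive_tool(motion="0.2 0.12 0 0 0 0.01;0.4 0.26 0.05 0 -0.01 0.01;0.47 0.29 0.07 0 -0.01 0.01;0.47 0.29 0.07 0 -0.01 0.01")

```text
time: 39.72
tcp_pos: [0.6433, -0.1191, 0.0607]
ee_rot: [-0.002, 0.741, 0.672, -0.003]
contact_force: [-0.8, -0.7, 0.2]
opening: 0.0332
```

```bash
python3 -c "
from h import *
mvp([.6445,-.119,.0355],-.1)
s,im,d=snap('wrist','w19.png')"
```

```text
t 39.73 tip [ 0.6435 -0.119   0.0987] F [-0.8 -0.7  0.2] op 0.0332 yaw_y -0.097 q6 -0.2
shift [0.001 0.008 0.316] turn [-0.011  0.003  0.005]
```

View pics/w19.png

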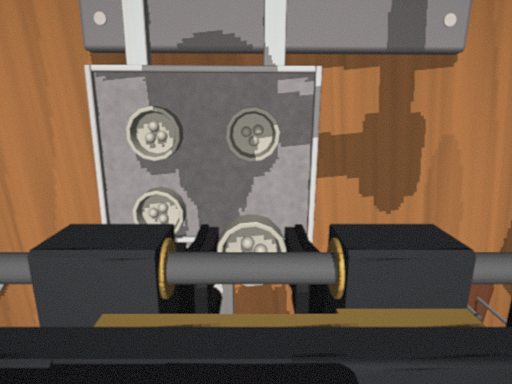

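>>> drive_tool(motion="0 0.008 0.15 0 0 0;0 0.008 0.3 0 0 0;0 0.008 0.316 0 0 0;0 0.008 0.316 0 0 0")

```text
time: 40.28
tcp_pos: [0.6442, -0.1215, -0.0011]
ee_rot: [-0.001, 0.741, 0.671, -0.003]
contact_force: [-0.2, 0.1, 1.0]
opening: 0.0338
```

```bash
python3 -c "
from h import *
mvp([.6445,-.119,.0355],-.1)"
```

```text
t 40.27 tip [ 0.6444 -0.1215  0.0369] F [-0.2  0.1  1. ] op 0.0338 yaw_y -0.1 q6 -0.2
shift [0.013 0.    0.007] turn [-0.01   0.005  0.001]
```

>>> drive_tool(motion="0.013 0 0.008 0 0 0;0.013 0 0.008 0 0 0")

```text
time: 40.52
tcp_pos: [0.6449, -0.119, -0.0018]
ee_rot: [-0.001, 0.741, 0.671, -0.002]
contact_force: [0.3, 0.3, -0.3]
opening: 0.0331
```

>>> drive_tool(motion="0 0 0 0 0 0;0 0 0 0 0 0;0 0 -0.1 0 0 0;0 0 -0.3 0 0 0;0 0 -0.5 0 0 0", gripper=-0.06)

```text
time: 41.15
tcp_pos: [0.6455, -0.1189, 0.1007]
ee_rot: [-0.0, 0.741, 0.671, -0.002]
contact_force: [0.6, 0.2, 0.8]
opening: 0.0408
```

```bash
python3 -c "
from h import *
mvp([.60,-.23,.15],-.1)
"
```

```text
t 41.15 tip [ 0.6457 -0.1188  0.1387] F [0.6 0.2 0.8] op 0.0408 yaw_y -0.1 q6 -0.2
shift [-0.576 -0.172 -0.055] turn [-0.006  0.006  0.001]
```

>>> drive_tool(motion="-0.3 -0.1 -0.05 0 0 0;-0.57 -0.17 -0.05 0 0 0;-0.57 -0.17 -0.05 0 0 0;-0.57 -0.17 -0.05 0 0 0")

```text
time: 41.65
tcp_pos: [0.6007, -0.229, 0.1122]
ee_rot: [0.0, 0.742, 0.671, -0.002]
contact_force: [0.3, 0.3, 0.7]
opening: 0.041
```

```bash
python3 -c "
from h import *
s,im,d=snap('wrist','w20.png');P=cloud('wrist',s,d)
for c in ((.586,-.061),(.65,-.068),(.581,-.113),(.645,-.119)):print(cupfit(P,im,c,zt=(.039,.05)))
q=P.reshape(-1,3);q=q[(np.hypot(q[:,0]-.605,q[:,1]+.19)<.016)&(q[:,2]>.05)];print('knob',q.mean(0),np.percentile(q,[2,98],axis=0))
mvp([.6057,-.1826,.09],-.1,.4)
"
```

```text
(array([ 0.586, -0.061,  0.016]), 0, np.float64(nan))
(array([ 0.65 , -0.068,  0.016]), 0, np.float64(nan))
(array([ 0.5815, -0.1148,  0.0146]), 935, np.float64(0.0433))
(array([ 0.6448, -0.1197,  0.0146]), 939, np.float64(0.0434))
knob [ 0.60391228 -0.20083209  0.24041455] [[ 0.59234433 -0.20519534  0.06006691]
 [ 0.61609528 -0.1849269   0.26481198]]
t 41.7 tip [ 0.6009 -0.2282  0.1498] F [ 0.7 -0.2 -0.1] op 0.0407 yaw_y -0.099 q6 -0.38
shift [0.304 0.002 0.283] turn [-0.005  0.805  0.   ]
  return _methods._mean(a, axis=axis, dtype=dtype,
  ret = ret.dtype.type(ret / rcount)
```

View pics/w20.png

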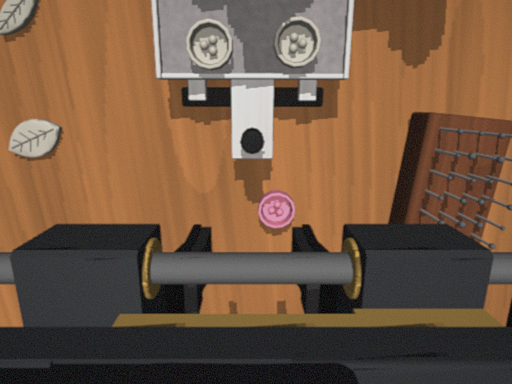

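>>> drive_tool(motion="0.15 0 0.1 0 0.4 0;0.3 0 0.28 0 0.8 0;0.3 0 0.28 0 0.8 0;0.3 0 0.28 0 0.8 0;0.3 0 0.28 0 0.8 0", gripper=-0.1)

```text
time: 42.32
tcp_pos: [0.6082, -0.1689, 0.058]
ee_rot: [-0.131, 0.726, 0.659, 0.145]
contact_force: [0.3, -0.2, 1.2]
opening: 0.0396
```

```bash
python3 -c "
from h import *
mvp([.6057,-.1826,.0345],-.1,.4)
"
```

```text
t 42.33 tip [ 0.6068 -0.1834  0.0931] F [ 0.3 -0.2  1.2] op 0.0396 yaw_y -0.098 q6 -0.61
shift [-0.108 -0.006  0.272] turn [-0.     0.012  0.005]
```

>>> drive_tool(motion="-0.05 -0.006 0.14 0 0 0;-0.108 -0.006 0.272 0 0.01 0;-0.108 -0.006 0.272 0 0.01 0;-0.108 -0.006 0.272 0 0.01 0")

```text
time: 42.82
tcp_pos: [0.6085, -0.1682, 0.0017]
ee_rot: [-0.131, 0.726, 0.659, 0.147]
contact_force: [-0.1, 1.0, -0.1]
opening: 0.0391
```

>>> drive_tool(motion="0 0 0 0 0 0;0 0 0 0 0 0;0 0 0 0 0 0;0 0 0 0 0 0", gripper=-1, newtons=30)

```text
time: 43.32
tcp_pos: [0.6072, -0.1682, 0.0025]
ee_rot: [-0.132, 0.726, 0.659, 0.147]
contact_force: [-6.6, -0.3, 7.8]
opening: 0.017
```

```bash
python3 -c "
from h import *
t=tip();mvp(t+np.array([.102,.995,0])*.08,-.1,.4)
"
```

```text
t 43.33 tip [ 0.6058 -0.1828  0.0376] F [-6.6 -0.3  7.8] op 0.017 yaw_y -0.096 q6 -0.65
t 43.33 tip [ 0.6058 -0.1828  0.0376] F [-6.6 -0.3  7.8] op 0.017 yaw_y -0.096 q6 -0.65
shift [0.369 0.003 0.155] turn [-0.001  0.005  0.008]
```

>>> drive_tool(motion="0.06 0 0.025 0 0 0;0.14 0 0.059 0 0 0;0.22 0 0.092 0 0 0;0.3 0 0.126 0 0 0;0.37 0 0.155 0 0 0")

```text
time: 43.95
tcp_pos: [0.6155, -0.0869, 0.0026]
ee_rot: [-0.132, 0.725, 0.659, 0.147]
contact_force: [4.2, -4.2, -3.7]
opening: 0.0169
```

```bash
python3 -c "
from h import *
mvp(np.array([.6058,-.1828,.0375])+np.array([.102,.995,0])*.162,-.1,.4)
"
```

```text
t 43.95 tip [ 0.614  -0.1016  0.0377] F [ 4.2 -4.2 -3.7] op 0.0169 yaw_y -0.096 q6 -0.56
shift [0.371 0.003 0.156] turn [0.    0.005 0.01 ]
```

>>> drive_tool(motion="0.08 0 0.034 0 0 0;0.16 0 0.067 0 0 0;0.24 0 0.1 0 0 0;0.31 0 0.13 0 0 0;0.34 0 0.143 0 0 0")

```text
time: 44.58
tcp_pos: [0.6233, -0.0121, 0.0026]
ee_rot: [-0.132, 0.725, 0.66, 0.147]
contact_force: [4.0, -3.3, -3.6]
opening: 0.0174
```

```bash
python3 -c "
from h import *
mvp(np.array([.6058,-.1828,.0375])+np.array([.102,.995,0])*.163,-.1,.4)
"
```

```text
t 44.58 tip [ 0.6218 -0.0267  0.0377] F [ 4.  -3.3 -3.6] op 0.0174 yaw_y -0.095 q6 -0.48
shift [0.028 0.    0.013] turn [0.003 0.005 0.011]
```

>>> drive_tool(motion="0.015 0 0.006 0 0 0;0.03 0 0.013 0 0 0;0.03 0 0.013 0 0 0;0.03 0 0.013 0 0 0")

```text
time: 45.08
tcp_pos: [0.6237, -0.0092, 0.0025]
ee_rot: [-0.129, 0.726, 0.66, 0.145]
contact_force: [-3.3, -16.6, 1.6]
opening: 0.0172
```

```bash
python3 -c "
from h import *
tip()
"
```

```text
t 45.08 tip [ 0.6221 -0.0236  0.0376] F [ -3.3 -16.6   1.6] op 0.0172 yaw_y -0.096 q6 -0.47
```

>>> drive_tool(motion="0 0 0 0 0 0;0 0 0 0 0 0;0 0 -0.2 0 0 0;0 0 -0.5 0 0 0;0 0 -0.8 0 0 0", gripper=-0.05)

```text
time: 45.7
tcp_pos: [0.6164, -0.0687, 0.1515]
ee_rot: [-0.131, 0.725, 0.66, 0.145]
contact_force: [1.3, -0.7, -0.2]
opening: 0.0409
```

>>> drive_tool(motion="-0.1 0 -0.3 0 -0.3 0;-0.3 0 -0.7 0 -0.6 0;-0.5 0 -0.9 0 -0.8 0;-0.5 0 -0.9 0 -0.8 0;-0.5 0 -0.9 0 -0.8 0")

```text
time: 46.32
tcp_pos: [0.6008, -0.229, 0.2785]
ee_rot: [0.002, 0.74, 0.673, -0.001]
contact_force: [0.1, 0.7, -1.0]
opening: 0.0412
```

```bash
python3 -c "
from h import *
tip()
s,im,d=snap('wrist','w21.png');np.savez('w21.npz',im=im,P=cloud('wrist',s,d))
s,im,d=snap('side');cv2.imwrite('pics/s21z.png',cv2.resize(im[100:280,200:370,::-1],None,fx=3.3,fy=3.3,interpolation=cv2.INTER_CUBIC))
"
```

```text
t 46.33 tip [ 0.6008 -0.2289  0.3165] F [ 0.1  0.7 -1. ] op 0.0412 yaw_y -0.095 q6 -0.39
```

View pics/w21.png

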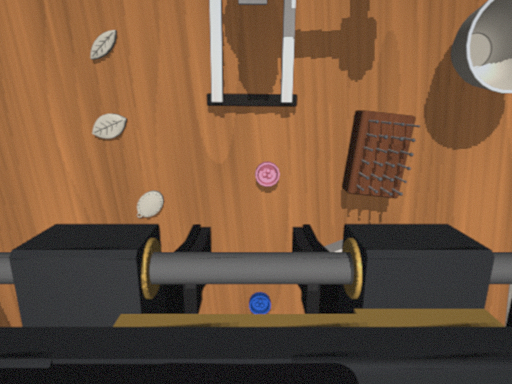

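View pics/s21z.png

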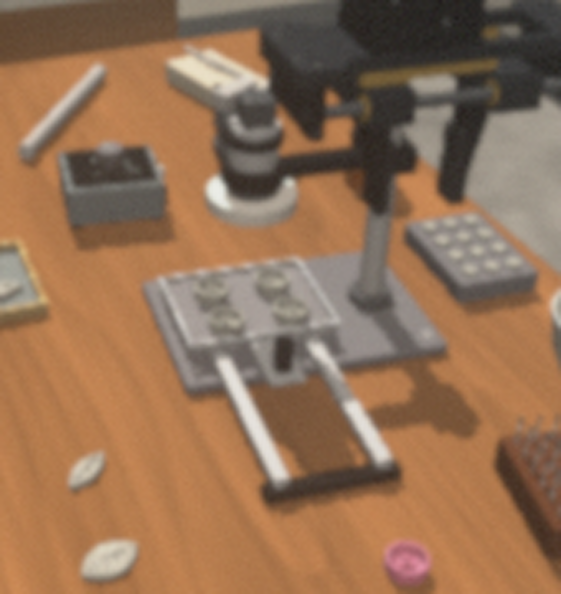

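```bash
python3 -c "
from h import *
mvp([.632,-.03,.33],-.1)
"
```

```text
t 46.42 tip [ 0.6003 -0.2278  0.3147] F [-0.7  0.6 -0.6] op 0.0411 yaw_y -0.094 q6 -0.39
shift [ 1.     0.065 -0.08 ] turn [-0.004  0.006  0.011]
```

>>> drive_tool(motion="0.3 0 -0.08 0 0 0;0.6 0.03 -0.08 0 0 0;0.9 0.06 -0.08 0 0 0;1 0.065 -0.08 0 0 0.01;1 0.065 -0.08 0 0 0.01", gripper=1)

```text
time: 47.05
tcp_pos: [0.6314, -0.0281, 0.2903]
ee_rot: [-0.001, 0.74, 0.672, -0.002]
contact_force: [-0.4, -0.8, 0.6]
opening: 0.0822
```

```bash
python3 -c "
from h import *
tip()
s,im,d=snap('wrist','w22.png');P=cloud('wrist',s,d);np.savez('w22.npz',im=im,P=P)
for n in ['iris_screw','iris_centre','camera','iris_mark']: print(n,rec('wrist',s,n))
q=P.reshape(-1,3)
q=q[(np.hypot(q[:,0]-.632,q[:,1]-.0735)<.045)]
for a,b in ((.205,.2165),(.217,.225),(.244,.255)):
  r=q[(q[:,2]>a)&(q[:,2]<b)];print(a,len(r),np.percentile(r,[1,50,99],axis=0).round(4).tolist())
cv2.imwrite('pics/w22z.png',cv2.resize(im[0:200,150:360,::-1],None,fx=3,fy=3,interpolation=cv2.INTER_CUBIC))
"
```

```text
t 47.05 tip [ 0.6315 -0.0281  0.3283] F [-0.4 -0.8  0.6] op 0.0822 yaw_y -0.097 q6 -0.07
iris_screw [(array([0.6279, 0.0763, 0.2127]), 0.73)]
iris_centre [(array([0.6741, 0.0627, 0.0305]), 0.94), (array([ 0.4231, -0.0653,  0.0117]), 0.44)]
camera [(array([0.6326, 0.0751, 0.2528]), 0.87), (array([0.6273, 0.075 , 0.2144]), 0.64)]
iris_mark []
0.205 969 [[0.6073, 0.0517, 0.2093], [0.6299, 0.0753, 0.2149], [0.6582, 0.1139, 0.2164]]
0.217 911 [[0.6111, 0.0555, 0.2183], [0.6332, 0.0687, 0.2233], [0.6542, 0.0989, 0.2249]]
0.244 2099 [[0.6185, 0.0625, 0.2463], [0.6328, 0.0773, 0.2492], [0.6473, 0.0915, 0.251]]
```

View pics/w22.png

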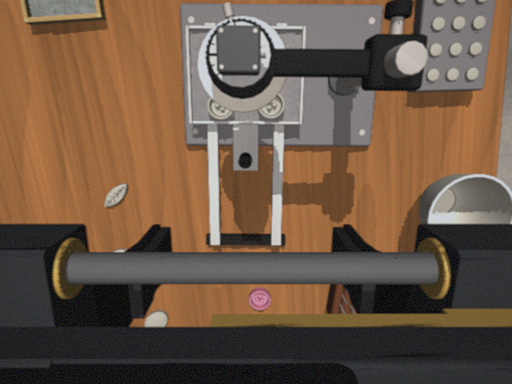

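View pics/w22z.png

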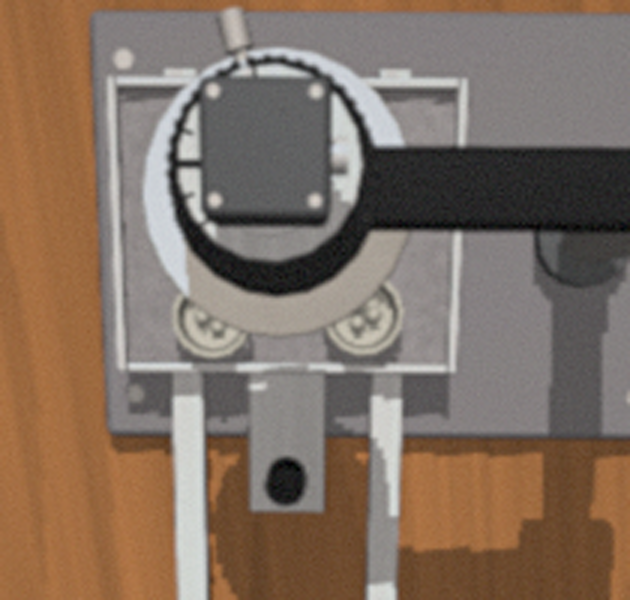

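```bash
python3 -c "
from h import *
z=np.load('w22.npz');P=z['P']
for u,v in ((226,5),(228,10),(230,14),(231,17)): print(u,v,P[v,u].round(4))
c=np.array([.6328,.077])
q=P.reshape(-1,3);r=np.hypot(q[:,0]-c[0],q[:,1]-c[1])
k=(r>.0295)&(r<.0385)&(q[:,2]>.203)&(q[:,2]<.219);m=q[k];print(len(m),m.mean(0),np.degrees(np.arctan2(m[:,1].mean()-c[1],m[:,0].mean()-c[0])))
# iris ring top outer circle fit: knurled ring points at z~.215
k=(q[:,2]>.2125)&(q[:,2]<.2165)&(r>.0225)&(r<.0275);m=q[k]
from scipy.optimize import least_squares
o=least_squares(lambda p:np.hypot(m[:,0]-p[0],m[:,1]-p[1])-p[2],[*c,.0245],loss='soft_l1',f_scale=.001);print(o.x,len(m))
print(P[162//3,150+185//3])
"
```

```text
226 5 [0.6261 0.1128 0.2134]
228 10 [0.6273 0.109  0.2149]
230 14 [0.6283 0.1068 0.2127]
231 17 [0.6288 0.1051 0.2109]
129 [0.62699757 0.11025095 0.21278262] 99.898686253774
[0.63266536 0.07755781 0.02462136] 745
[0.61215162 0.0791258  0.22464216]
```

```bash
python3 -c "
from h import *
mvp([.6327,.077,.31],.17)
"
```

```text
t 47.3 tip [ 0.6319 -0.0316  0.3298] F [0.5 0.5 0. ] op 0.0869 yaw_y -0.102 q6 -0.07
shift [ 0.541 -0.05   0.098] turn [-0.005  0.005 -0.543]
```

>>> drive_tool(motion="0.2 0 0 0 0 -0.3;0.4 -0.03 0.05 0 0 -0.54;0.54 -0.05 0.1 0 0 -0.54;0.54 -0.05 0.1 0 0 -0.54")

```text
time: 47.8
tcp_pos: [0.6321, 0.0773, 0.2704]
ee_rot: [-0.001, 0.645, 0.764, -0.002]
contact_force: [-0.5, -0.4, 0.1]
opening: 0.0873
```

```bash
python3 -c "
from h import *
mvp([.6327,.077,.265],.17)
s,im,d=snap('wrist','w23.png')
"
```

```text
t 47.8 tip [0.6322 0.0774 0.3084] F [-0.5 -0.4  0.1] op 0.0873 yaw_y 0.169 q6 -0.17
shift [-0.002  0.004  0.217] turn [-0.01   0.003 -0.001]
```

View pics/w23.png

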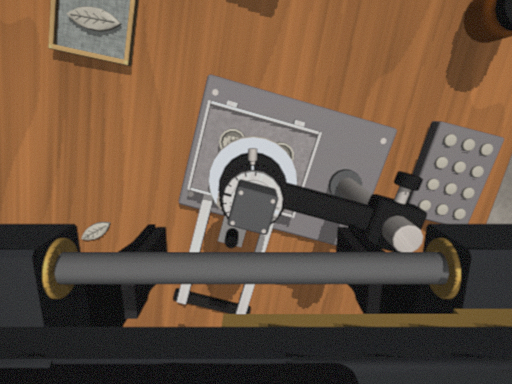

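```bash
python3 -c "
from h import *
from scipy.optimize import least_squares
s,im,d=snap('wrist');P=cloud('wrist',s,d);q=P.reshape(-1,3);c=np.array([.6327,.077])
r=np.hypot(q[:,0]-c[0],q[:,1]-c[1])
k=(q[:,2]>.244)&(q[:,2]<.255)&(r<.03);m=q[k];print('cam',cv2.minAreaRect((m[:,:2]*1000).astype(np.float32)))
k=(q[:,2]>.2125)&(q[:,2]<.2165)&(r>.0225)&(r<.0285);m=q[k]
o=least_squares(lambda p:np.hypot(m[:,0]-p[0],m[:,1]-p[1])-p[2],[*c,.0245],loss='soft_l1',f_scale=.001);print(o.x,len(m))
k=(r>.0295)&(r<.0385)&(q[:,2]>.203)&(q[:,2]<.219);m=q[k];print(len(m),m.mean(0),np.degrees(np.arctan2(m[:,1].mean()-o.x[1],m[:,0].mean()-o.x[0])))
cv2.imwrite('pics/w24z.png',cv2.resize(im[100:260,150:360,::-1],None,fx=3.5,fy=3.5,interpolation=cv2.INTER_CUBIC))
"
```

```text
cam ((632.613525390625, 77.34294128417969), (29.53253173828125, 29.062002182006836), 84.23853302001953)
[0.63270571 0.07706807 0.02460223] 630
107 [0.62692316 0.11070234 0.212926  ] 99.75517567395616
```

View pics/w24z.png

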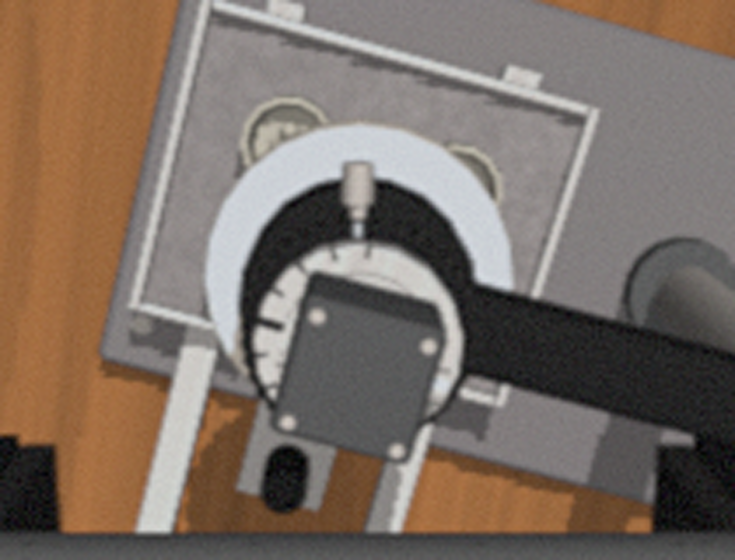

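```bash
python3 -c "
from h import *
mvp([.6327,.0772,.255],.17)
"
```

```text
t 47.9 tip [0.633  0.0756 0.3097] F [-0.1 -0.6  0.3] op 0.0869 yaw_y 0.167 q6 -0.17
shift [0.01  0.001 0.273] turn [-0.006  0.006 -0.005]
```

>>> drive_tool(motion="0.008 0 0.13 0 0 0;0.008 0 0.27 0 0 0;0.008 0 0.27 0 0 0;0.008 0 0.27 0 0 0")

```text
time: 48.4
tcp_pos: [0.6333, 0.0757, 0.2192]
ee_rot: [0.001, 0.646, 0.763, -0.002]
contact_force: [-0.7, -1.7, 0.9]
opening: 0.0866
```

```bash
python3 -c "
from h import *
mvp([.6327,.0772,.205],.17)
"
```

```text
t 48.4 tip [0.6334 0.0759 0.2572] F [-0.7 -1.7  0.9] op 0.0866 yaw_y 0.166 q6 -0.17
shift [ 0.009 -0.002  0.261] turn [-0.003  0.007 -0.008]
```

>>> drive_tool(motion="0.009 -0.002 0.13 0 0 0;0.009 -0.002 0.26 0 0.007 0;0.009 -0.002 0.26 0 0.007 0;0.009 -0.002 0.26 0 0.007 0")

```text
time: 48.9
tcp_pos: [0.6338, 0.077, 0.1695]
ee_rot: [0.001, 0.646, 0.763, 0.0]
contact_force: [0.6, 0.8, 0.4]
opening: 0.0872
```

```bash
python3 -c "
from h import *
mvp([.6327,.0772,.205],.17)
"
```

```text
t 48.9 tip [0.6337 0.0771 0.2075] F [0.6 0.8 0.4] op 0.0872 yaw_y 0.166 q6 -0.17
shift [ 0.002 -0.005  0.012] turn [ 0.003  0.001 -0.008]
```

>>> drive_tool(motion="0 -0.005 0.012 0 0 0;0 -0.005 0.012 0 0 0")

```text
time: 49.15
tcp_pos: [0.6335, 0.0769, 0.1684]
ee_rot: [0.001, 0.646, 0.763, 0.001]
contact_force: [-0.1, 0.2, -0.1]
opening: 0.0868
```

>>> drive_tool(motion="0 0 0 0 0 0;0 0 0 0 0 0;0 0 0 0 0 0;0 0 0 0 0 0;0 0 0 0 0 0", gripper=-1, newtons=15)

```text
time: 49.78
tcp_pos: [0.6328, 0.0768, 0.1682]
ee_rot: [0.001, 0.646, 0.763, 0.0]
contact_force: [-3.5, -0.4, 1.6]
opening: 0.0517
```

```bash
python3 -c "
from h import *
mvp([.6327,.0772,.205],.17)
s,im,d=snap('wrist','w25.png')
"
```

```text
t 49.77 tip [0.6327 0.0768 0.2062] F [-3.5 -0.4  1.6] op 0.0517 yaw_y 0.166 q6 -0.17
shift [0.002 0.    0.006] turn [ 0.003  0.001 -0.008]
```

View pics/w25.png

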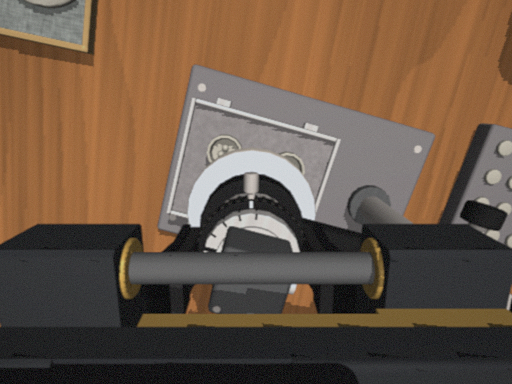

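>>> drive_tool(motion="0 0 0 0 0 -0.18;0 0 0 0 0 -0.36;0 0 0 0 0 -0.54;0 0 0 0 0 -0.72;0 0 0 0 0 -0.9")

```text
time: 50.45
tcp_pos: [0.6331, 0.0769, 0.1682]
ee_rot: [0.001, 0.458, 0.889, 0.001]
contact_force: [-0.2, -0.7, -0.3]
opening: 0.0511
```

```bash
python3 -c "
from h import *
mvp([.6327,.0770,.206],.166+.9)
s,im,d=snap('wrist','w26.png')
"
```

```text
t 50.45 tip [0.633  0.0769 0.2062] F [-0.2 -0.7 -0.3] op 0.0511 yaw_y 0.619 q6 -0.62
shift [ 0.002 -0.001  0.001] turn [ 0.003  0.004 -0.895]
```

View pics/w26.png

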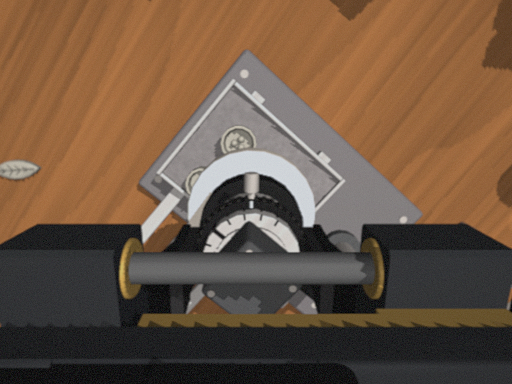

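>>> drive_tool(motion="0 0 0 0 0 -0.18;0 0 0 0 0 -0.36;0 0 0 0 0 -0.54;0 0 0 0 0 -0.72;0 0 0 0 0 -0.9")

```text
time: 51.12
tcp_pos: [0.6333, 0.0772, 0.1682]
ee_rot: [0.001, 0.246, 0.969, 0.001]
contact_force: [-0.1, 1.1, 0.7]
opening: 0.051
```

```bash
python3 -c "
from h import *
mvp([.6327,.0770,.206],1.468)
"
```

```text
t 51.12 tip [0.6332 0.0772 0.2062] F [-0.1  1.1  0.7] op 0.051 yaw_y 1.074 q6 -1.08
shift [ 0.002 -0.002  0.001] turn [ 0.002  0.006 -0.789]
```

>>> drive_tool(motion="0 0 0 0 0 -0.2;0 0 0 0 0 -0.4;0 0 0 0 0 -0.6;0 0 0 0 0 -0.79;0 0 0 0 0 -0.79")

```text
time: 51.75
tcp_pos: [0.6334, 0.0775, 0.1682]
ee_rot: [0.002, 0.052, 0.999, 0.0]
contact_force: [-0.5, 1.4, 0.3]
opening: 0.0514
```

```bash
python3 -c "
from h import *
mvp([.6327,.0770,.206],1.468)
s,im,d=snap('wrist')
cv2.imwrite('pics/w27z.png',cv2.resize(im[120:260,170:340,::-1],None,fx=4.4,fy=4.4,interpolation=cv2.INTER_CUBIC))
"
```

```text
t 51.75 tip [0.6333 0.0774 0.2062] F [-0.5  1.4  0.3] op 0.0514 yaw_y 1.467 q6 -1.47
shift [ 0.003 -0.003  0.001] turn [ 0.002  0.007 -0.002]
```

View pics/w27z.png

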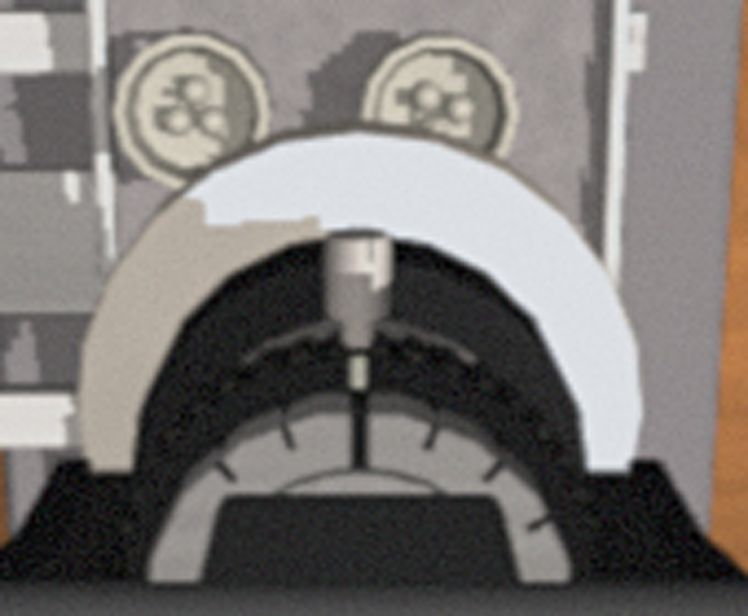

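>>> drive_tool(motion="0 0 0 0 0 0;0 0 0 0 0 0;0 0 0 0 0 0;0 0 0 0 0 0", gripper=0.7)

```text
time: 52.3
tcp_pos: [0.6335, 0.0774, 0.1682]
ee_rot: [0.002, 0.052, 0.999, 0.0]
contact_force: [0.7, -0.2, 0.2]
opening: 0.073
```

>>> drive_tool(motion="0 0 -0.1 0 0 0;0 0 -0.3 0 0 0;0 0 -0.5 0 0 0;0 0 -0.6 0 0 0")

```text
time: 52.8
tcp_pos: [0.6344, 0.0773, 0.2928]
ee_rot: [0.005, 0.053, 0.999, 0.001]
contact_force: [0.3, 0.9, -0.2]
opening: 0.074
```

```bash
python3 -c "
from h import *
s,im,d=snap('wrist','w28.png')
mvp([.70,.34,.33],1.468)
P=cloud('wrist',s,d);q=P.reshape(-1,3);c=np.array([.6327,.0772]);r=np.hypot(q[:,0]-c[0],q[:,1]-c[1])
k=(r>.0295)&(r<.0385)&(q[:,2]>.203)&(q[:,2]<.219);m=q[k];print(len(m),m.mean(0),np.degrees(np.arctan2(m[:,1].mean()-c[1],m[:,0].mean()-c[0])))
"
```

```text
t 52.85 tip [0.6345 0.0773 0.3326] F [-0.3  0.1  1.8] op 0.0738 yaw_y 1.466 q6 -1.47
shift [-0.186  1.34   0.017] turn [ 0.004  0.022 -0.005]
99 [0.59876066 0.08074638 0.21291541] 174.03472028376203
```

>>> drive_tool(motion="-0.05 0.3 0 0 0 0;-0.12 0.6 0 0 0 0;-0.18 0.9 0 0 0.02 0;-0.18 1 0 0 0.02 0;-0.18 1 0 0 0.02 0")

```text
time: 53.48
tcp_pos: [0.691, 0.2734, 0.2936]
ee_rot: [-0.0, 0.051, 0.999, 0.0]
contact_force: [0.7, -0.2, -0.4]
opening: 0.0735
```

>>> drive_tool(motion="0 0.2 0.1 0 0 0;0 0.34 0.3 0 0 0;0 0.34 0.3 0 0 0;0 0.34 0.3 0 0 0", gripper=0.2)

```text
time: 53.98
tcp_pos: [0.6985, 0.3389, 0.2348]
ee_rot: [-0.0, 0.052, 0.999, 0.0]
contact_force: [0.8, -0.4, 0.7]
opening: 0.0532
```

```bash
python3 -c "
from h import *
tip()
s,im,d=snap('wrist','w29.png');P=cloud('wrist',s,d);np.savez('w29.npz',im=im,P=P)
for n in ['dial_centre','dial']: print(n,rec('wrist',s,n))
"
```

```text
t 53.98 tip [0.6985 0.3389 0.2728] F [ 0.8 -0.4  0.7] op 0.0532 yaw_y 1.466 q6 -1.12
dial_centre [(array([0.5822, 0.3536, 0.0487]), 0.64)]
dial [(array([0.5896, 0.3602, 0.076 ]), 0.87)]
```

View pics/w29.png

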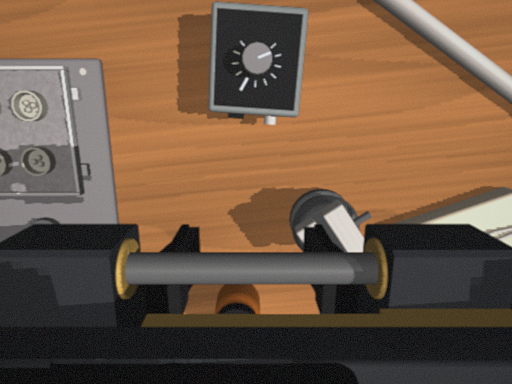

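>>> drive_tool(motion="0.1 0.1 0.2 0 0 0;0.15 0.1 0.4 0 0 0;0.15 0.1 0.4 0 0 0;0.15 0.1 0.4 0 0 0")

```text
time: 54.62
tcp_pos: [0.6735, 0.3625, 0.1596]
ee_rot: [0.003, 0.053, 0.999, 0.002]
contact_force: [-0.3, -0.1, -0.9]
opening: 0.0525
```

```bash
python3 -c "
from h import *
tip()
s,im,d=snap('wrist');P=cloud('wrist',s,d);np.savez('w30.npz',im=im,P=P)
cv2.imwrite('pics/w30.png',cv2.resize(im[0:200,150:362,::-1],None,fx=3,fy=3,interpolation=cv2.INTER_CUBIC))
"
```

```text
t 54.62 tip [0.6733 0.3624 0.1976] F [-0.3 -0.1 -0.9] op 0.0525 yaw_y 1.465 q6 -1.07
```

View pics/w30.png

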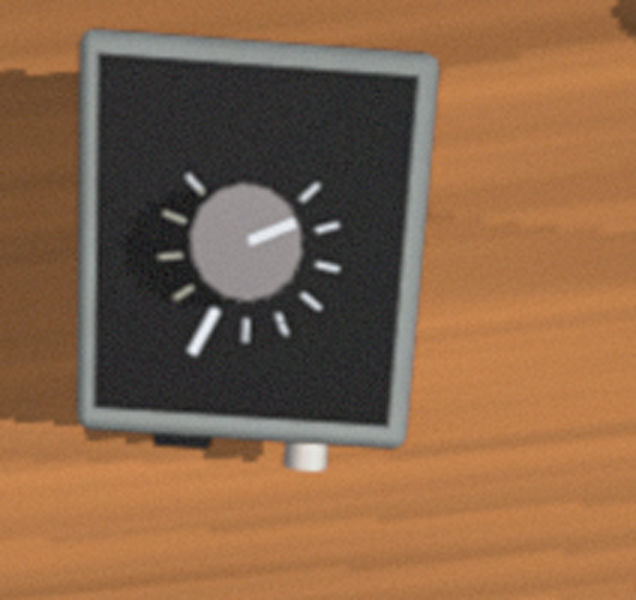

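```bash
python3 -c "
from h import *
from scipy.optimize import least_squares
z=np.load('w30.npz');P=z['P'];im=z['im'].astype(int)
pt=lambda a,b:P[int(round(b/3)),150+int(round(a/3))]
q=P.reshape(-1,3);c0=pt(246,242);print('top',c0)
k=(q[:,2]>.070)&(q[:,2]<.078)&(np.hypot(q[:,0]-c0[0],q[:,1]-c0[1])<.025);m=q[k]
cc,rr=cv2.minEnclosingCircle((m[:,:2]*1000).astype(np.float32));print(cc,rr,m.mean(0))
c=m.mean(0)[:2]
# pointer: bright pixels on the top
sub=P;g=im.min(2)
k=(P[...,2]>.070)&(P[...,2]<.079)&(np.hypot(P[...,0]-c[0],P[...,1]-c[1])<.014)&(g>185)
pp=P[k][:,:2];print(len(pp));mm=pp.mean(0);u,sv,vt=np.linalg.svd(pp-mm);d=vt[0]*np.sign(vt[0]@(mm-c));print('pointer',np.degrees(np.arctan2(d[1],d[0])),np.degrees(np.arctan2(*(mm-c)[::-1])))
# marks via least squares: centre
mk=[(311,192),(327,228),(327,267),(311,302),(282,325),(246,330),(203,332),(182,293),(170,256),(175,216),(195,183)]
w=np.array([pt(*a)[:2] for a in mk]);K=P[60,205][2];print('z',[round(pt(*a)[2],3) for a in mk])
for cen in (c,np.array(cc)/1000):
  print(cen,[round(np.degrees(np.arctan2(*(x-cen)[::-1]))%360,1) for x in w])
ww=np.delete(w,6,0);o=least_squares(lambda p:np.hypot(*(ww-p[:2]).T)-p[2],[*c,.022]);print('marks circle',o.x)
cen=o.x[:2];print([round(np.degrees(np.arctan2(*(x-cen)[::-1]))%360,1) for x in w])
"
```

```text
top [0.58497822 0.3566603  0.07518051]
(584.5119018554688, 356.4076232910156) 15.392135620117188 [0.5843556  0.3564973  0.07423307]
60
pointer 104.85925706910305 104.62006118122395
z [np.float64(0.05), np.float64(0.05), np.float64(0.052), np.float64(0.053), np.float64(0.053), np.float64(0.051), np.float64(0.052), np.float64(0.05), np.float64(0.052), np.float64(0.052), np.float64(0.052)]
[0.5843556 0.3564973] [np.float64(123.5), np.float64(96.9), np.float64(69.5), np.float64(42.8), np.float64(17.1), np.float64(350.6), np.float64(324.5), np.float64(297.7), np.float64(270.1), np.float64(243.0), np.float64(215.6)]
[0.5845119  0.35640762] [np.float64(123.7), np.float64(97.2), np.float64(70.0), np.float64(43.2), np.float64(17.4), np.float64(350.8), np.float64(324.4), np.float64(297.4), np.float64(269.7), np.float64(242.6), np.float64(215.2)]
marks circle [0.58480141 0.35657361 0.02295454]
[np.float64(124.5), np.float64(98.0), np.float64(70.5), np.float64(43.4), np.float64(17.2), np.float64(350.2), np.float64(323.8), np.float64(296.6), np.float64(268.9), np.float64(242.1), np.float64(215.2)]
```

```bash
python3 -c "
from h import *
mvp([.5846,.3565,.10],1.465)
"
```

```text
t 54.67 tip [0.6738 0.3626 0.1984] F [-0.   0.2 -0.1] op 0.0519 yaw_y 1.465 q6 -1.07
shift [ 0.445 -0.08   0.489] turn [0.008 0.015 0.   ]
```

>>> drive_tool(motion="0.22 -0.04 0.1 0 0 0;0.44 -0.08 0.3 0 0.01 0;0.445 -0.08 0.49 0 0.015 0;0.445 -0.08 0.49 0 0.015 0;0.445 -0.08 0.49 0 0.015 0")

```text
time: 55.3
tcp_pos: [0.5877, 0.3573, 0.0654]
ee_rot: [0.002, 0.053, 0.999, 0.003]
contact_force: [-0.0, 0.2, 1.0]
opening: 0.0521
```

```bash
python3 -c "
from h import *
mvp([.5846,.3565,.057],1.465)
s,im,d=snap('wrist','w31.png')
"
```

```text
t 55.3 tip [0.5875 0.3571 0.1034] F [-0.   0.2  1. ] op 0.0521 yaw_y 1.465 q6 -1.04
shift [ 0.016 -0.007  0.232] turn [ 0.014  0.009 -0.001]
```

View pics/w31.png

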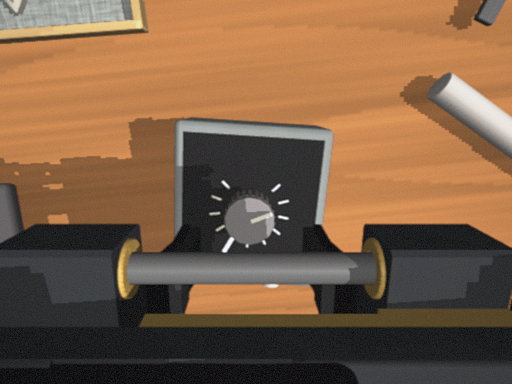

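>>> drive_tool(motion="0.016 -0.006 0.12 0.01 0.01 0;0.016 -0.006 0.23 0.01 0.01 0;0.016 -0.006 0.23 0.01 0.01 0;0.016 -0.006 0.23 0.01 0.01 0")

```text
time: 55.85
tcp_pos: [0.5842, 0.3566, 0.0184]
ee_rot: [-0.001, 0.053, 0.999, 0.001]
contact_force: [0.6, 1.1, -0.2]
opening: 0.052
```

>>> drive_tool(motion="0 0 0 0 0 0;0 0 0 0 0 0;0 0 0 0 0 0;0 0 0 0 0 0", gripper=-1, newtons=15)

```text
time: 56.35
tcp_pos: [0.5841, 0.3564, 0.0185]
ee_rot: [-0.001, 0.053, 0.999, 0.001]
contact_force: [-0.7, -1.2, 0.5]
opening: 0.0296
```

```bash
python3 -c "
from h import *
mvp([.5846,.3565,.057],1.465-.45)
"
```

```text
t 56.35 tip [0.5842 0.3564 0.0565] F [-0.7 -1.2  0.5] op 0.0296 yaw_y 1.465 q6 -1.03
shift [-0.002  0.    -0.002] turn [ 0.001 -0.004  0.899]
```

>>> drive_tool(motion="0 0 0 0 0 0.2;0 0 0 0 0 0.4;0 0 0 0 0 0.6;0 0 0 0 0 0.8;0 0 0 0 0 0.96")

```text
time: 56.98
tcp_pos: [0.5842, 0.3565, 0.0186]
ee_rot: [-0.001, 0.29, 0.957, 0.001]
contact_force: [-0.3, 0.9, -0.6]
opening: 0.0295
```

>>> drive_tool(motion="0 0 0 0 0 0.2;0 0 0 0 0 0.4;0 0 0 0 0 0.6;0 0 0 0 0 0.8;0 0 0 0 0 0.96")

```text
time: 57.6
tcp_pos: [0.5843, 0.3566, 0.0186]
ee_rot: [-0.001, 0.511, 0.86, 0.0]
contact_force: [-0.2, 0.8, -0.2]
opening: 0.0295
```

>>> drive_tool(motion="0 0 0 0 0 0.2;0 0 0 0 0 0.4;0 0 0 0 0 0.6;0 0 0 0 0 0.8;0 0 0 0 0 0.96")

```text
time: 58.22
tcp_pos: [0.5844, 0.3567, 0.0185]
ee_rot: [-0.001, 0.701, 0.713, 0.0]
contact_force: [0.7, 0.0, -0.4]
opening: 0.0297
```

```bash
python3 -c "
from h import *
mvp([.5842,.3564,.0565],1.465-2.474)
s,im,d=snap('wrist','w32.png')
"
```

```text
t 58.23 tip [0.5844 0.3566 0.0565] F [ 0.7  0.  -0.4] op 0.0297 yaw_y 0.016 q6 0.41
shift [-0.001 -0.001  0.   ] turn [-0.003 -0.003  2.05 ]
```

View pics/w32.png

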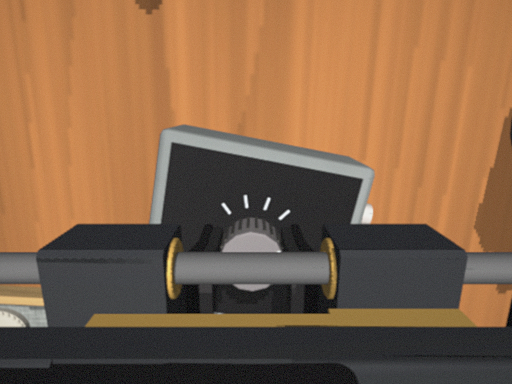

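>>> drive_tool(motion="0 0 0 0 0 0.2;0 0 0 0 0 0.4;0 0 0 0 0 0.6;0 0 0 0 0 0.8;0 0 0 0 0 0.98")

```text
time: 58.9
tcp_pos: [0.5845, 0.3566, 0.0186]
ee_rot: [-0.001, 0.855, 0.519, 0.0]
contact_force: [0.9, -0.2, -0.5]
opening: 0.0294
```

>>> drive_tool(motion="0 0 0 0 0 0.2;0 0 0 0 0 0.4;0 0 0 0 0 0.6;0 0 0 0 0 0.8;0 0 0 0 0 0.98")

```text
time: 59.52
tcp_pos: [0.5846, 0.3565, 0.0186]
ee_rot: [-0.001, 0.955, 0.296, 0.0]
contact_force: [1.0, -0.8, -1.5]
opening: 0.0297
```

```bash
python3 -c "
from h import *
mvp([.5844,.3566,.0565],1.465-2.474)
"
```

```text
t 59.52 tip [0.5846 0.3565 0.0566] F [ 1.  -0.8 -1.5] op 0.0297 yaw_y -0.97 q6 1.4
shift [-0.001 -0.001  0.   ] turn [-0.003 -0.001  0.078]
```

Last bit, then release, rise, and look.

>>> drive_tool(motion="0 0 0 0 0 0.05;0 0 0 0 0 0.08;0 0 0 0 0 0.08")

```text
time: 59.9
tcp_pos: [0.5846, 0.3565, 0.0186]
ee_rot: [-0.001, 0.961, 0.277, 0.0]
contact_force: [-0.1, -0.0, -1.2]
opening: 0.0295
```

>>> drive_tool(motion="0 0 0 0 0 0;0 0 0 0 0 0;0 0 0 0 0 0;0 0 -0.1 0 0 0;0 0 -0.4 0 0 0", gripper=0)

```text
time: 60.52
tcp_pos: [0.5818, 0.355, 0.0961]
ee_rot: [-0.0, 0.961, 0.277, -0.004]
contact_force: [1.0, 0.0, 0.3]
opening: 0.0432
```

>>> drive_tool(motion="-0.1 0 -0.3 0 0 0;-0.3 0 -0.5 0 0 0;-0.4 0 -0.5 0 0 0;-0.4 0 -0.5 0 0 0")

```text
time: 61.02
tcp_pos: [0.5147, 0.3126, 0.1993]
ee_rot: [-0.0, 0.961, 0.277, -0.002]
contact_force: [0.2, 0.4, -0.2]
opening: 0.0431
```

```bash
python3 -c "
from h import *
tip()
s,im,d=snap('wrist');P=cloud('wrist',s,d);np.savez('w33.npz',im=im,P=P)
cv2.imwrite('pics/w33.png',cv2.resize(im[60:260,150:350,::-1],None,fx=3,fy=3,interpolation=cv2.INTER_CUBIC))
"
```

```text
t 61.02 tip [0.5149 0.3126 0.2373] F [ 0.2  0.4 -0.2] op 0.0431 yaw_y -1.009 q6 1.42
```

View pics/w33.png

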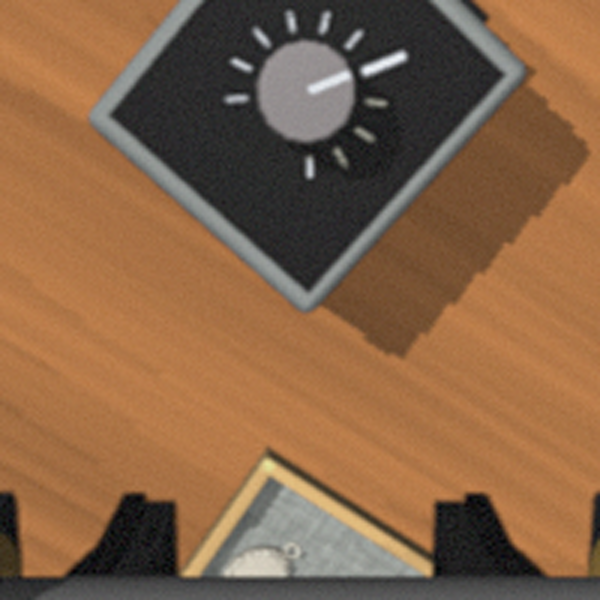

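```bash
python3 -c "
from h import *
z=np.load('w33.npz');P=z['P'];im=z['im'].astype(int);g=im.min(2)
c=np.array([.5846,.3565]);r=np.hypot(P[...,0]-c[0],P[...,1]-c[1])
k=(P[...,2]>.070)&(P[...,2]<.079)&(r<.0145)&(g>185);pp=P[k][:,:2];
m=P[(P[...,2]>.071)&(P[...,2]<.078)&(r<.02)];print('ctr',m.mean(0))
mm=pp.mean(0);v=np.linalg.svd(pp-mm)[2][0];v*=np.sign(v@(mm-c));print('pointer',np.degrees(np.arctan2(v[1],v[0])),np.degrees(np.arctan2(*(mm-m.mean(0)[:2])[::-1])))
k=(P[...,2]>.045)&(P[...,2]<.055)&(r>.017)&(r<.035)&(g>190);pp=P[k][:,:2];a=np.degrees(np.arctan2(pp[:,1]-c[1],pp[:,0]-c[0]));pp=pp[abs(a+37)<12];mm=pp.mean(0);v=np.linalg.svd(pp-mm)[2][0];print('mark',len(pp),np.degrees(np.arctan2(v[1],v[0])),np.degrees(np.arctan2(*(mm-c)[::-1])))
s,im,d=snap('scene');cv2.imwrite('pics/s34.png',cv2.resize(im[170:300,60:440,::-1],None,fx=2.1,fy=2.1,interpolation=cv2.INTER_CUBIC))
s,im,d=snap('side');cv2.imwrite('pics/s34b.png',cv2.resize(im[100:380,160:400,::-1],None,fx=2.1,fy=2.1,interpolation=cv2.INTER_CUBIC))
"
```

```text
ctr [0.58452427 0.35608421 0.07434237]
pointer -37.157367129548916 -37.231376337545136
mark 32 143.51800978663456 -37.80012812452665
```

View pics/s34.png

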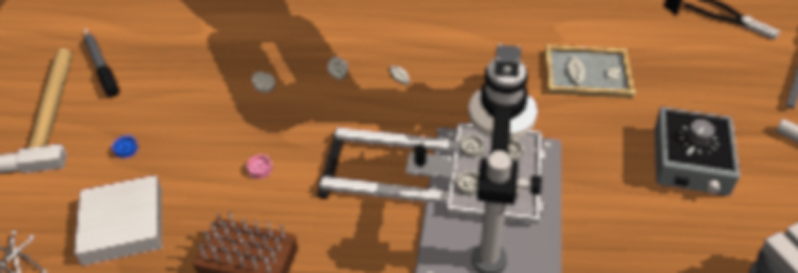

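View pics/s34b.png

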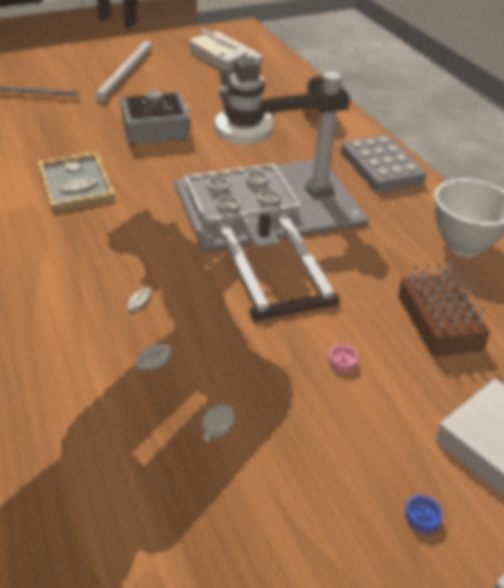

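```bash
python3 -c "
from h import *
for cam in ('side','scene'):
  a=np.load(cam+'0.npz');s,im,d=snap(cam)
  for P in (cloud(cam,s,a['d']),cloud(cam,s,d)):
    q=P.reshape(-1,3);q=q[(abs(q[:,0]-.622)<.02)&(abs(q[:,1]+.03)<.03)&(q[:,2]>.04)&(q[:,2]<.07)];print(cam,len(q),np.percentile(q,[5,50,95],axis=0)[:,:2].round(4).tolist())
tip();manip.job_done()
"
```

```text
side 48 [[0.6123, -0.0392], [0.6184, -0.0352], [0.6257, -0.0248]]
side 47 [[0.6127, -0.0364], [0.6189, -0.0324], [0.6272, -0.0256]]
scene 56 [[0.6154, -0.0391], [0.6254, -0.0303], [0.6299, -0.022]]
scene 51 [[0.6145, -0.0333], [0.6266, -0.0274], [0.6298, -0.019]]
t 61.27 tip [0.5153 0.3128 0.234 ] F [-0.1 -0.1 -0.2] op 0.0436 yaw_y -1.009 q6 1.42
the job is handed in; nothing more can be done
```

The whole job was carried out in the order asked and handed in at about 61 s of the 210 s allowed.

- **Tray out:** I drew the stage tray 160 mm out to its stop. The first two grips on the knob closed on nothing, because the real fingertips end about 38 mm short of the reported TCP. I allowed for that from then on.
- **Leaf:** The leaf casting lies in the finished-work tray, beside the small oval and clear of it.
- **Cups:** All four silver cups stand open side up on the stage tray, apart from one another. The blue and pink look-alikes and the other castings were left as they lay.
- **Tray home:** I pushed the tray until it met its stop, with about 17 N on the wrist. The knob now stands about 3 mm further in than at the start, in both the side and scene cameras, so the tray had probably not been quite home at first.
- **Iris:** I turned the ring by 1.30 rad, gripping only the ring. In the close-up the screw lines up with the long black mark. It measured 174.0° against 174.2° for the mark.
- **Light dial:** I turned the dial by 2.47 rad. The pointer measured -37.2°, and the long mark measured between -36.5° and -37.8°.

The last scene and side pictures, taken just before hand-in, showed everything in place. The gripper was raised and touching nothing.

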